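Torque the bench burner's foot bolt with the click wrench

ROBOT

A 7-joint arm with a two-finger parallel gripper is mounted at the origin on the work surface. World frame = base frame: x ahead of the robot, y to its left, z up, the work surface at z = 0. Lengths are in m, angles in rad, forces in N, time in s.
With the tool pointing down it reaches from about 0.4 to 0.9 m from the base axis. Payload 5.5 kg.
Tool frame: the origin (TCP) lies between the finger pads; the fingertips stand 8 mm ahead of it and the grasp point (between the pads) lies 11 mm behind it; y points along the fingers, z is the direction in which the jaws open and shut, and the axes are right-handed (so a half turn about y gives the same grasp; the last joint's range is limited). The gripper opens to 85 mm and grips with 20 to 120 N. Pads are 22 mm wide; open, the fingers measure 114 mm over their backs; the gripper's body (76 mm by 85 mm) begins 54 mm behind the grasp point. The pads swing forward as they close: fully open they stand 13 mm farther back than shut.
Start: joints at [-0.95, 0.501, -0.427, 1.55, 0.221, 1.138, -0.21], TCP at [0.228, 0.609, 0.239] pointing down, gripper open.
Joint ranges: [-2.88, 2.88], [-0.31, 2.03], [-1.54, 1.56], [0.2, 2.42], [-1.41, 4.55], [0.19, 2.02], [-2.57, 2.57]. Speed limits (rad/s): [2.57, 2.57, 3.14, 3.14, 3.14, 3.14, 3.14].

INTERFACE

Orientations are given as a unit quaternion [w, x, y, z].
In Python, from rig import r gives the robot as it stands. The module is installed in compiled form; this text tells all that it offers.
- The arm moves only by the tool arm_command, never from a script. Its argument "commands" is text: rows parted by semicolons, each of 6 numbers parted by spaces: the shift along the world's x, y, z in mm, then the turn, a rotation vector about the world's x, y, z in rad. In form: tx ty tz ax ay az; .... A call has 1 to 10 rows; each row shifts and turns the pose as measured when the row begins; what a row does not reach is not made up. A row lasts 1/8 s, in which the tool goes at most 62.5 mm and 10.7 degrees, less where a joint would pass 70% of its speed; a pose out of reach is approached as far as the arm can. A call is refused whole if a number of a shift passes 62.5 or a number of a turn 0.188, either way. A call with a gripper value outside its range is refused whole. "gripper" is the opening in per cent of the stroke, from 0 (shut) to 100 (fully open), set as the call begins (left out, the last holds). The fingers move at their own pace and stop on an object; "squeeze" is the grip in N (left out, the last holds). Time passes only in rows, so rows that do not move let the fingers close. It gives the time, the measured TCP pose, the force and the opening at its end, in the units of the state.
- r.observe(): the state, without advancing time (a new reading comes with each control period).
- r.read_camera(name): name is "scene" or "top" or "wrist"; returns a dict with "frame" (420x560x3 uint8, blue, green, red), "fx", "fy", "cx", "cy" (pixels), "k1" (the pictures are not rectified: a ray, as slopes to the right and down, at radius r is drawn at 1 + k1 r^2 times it, then the intrinsics apply), "pose" (4x4, takes a point from camera to world coordinates); the wrist camera has in their place "mount" (4x4, takes a point from camera to tool coordinates, whose origin is the TCP and whose axes are the tool frame's). Camera axes: x right, y down, z forward; pixel columns grow to the right and rows downward; lengths in m; the calibration is good to about 2 mm. A picture is of the moment at which its call begins: read the wrist's pose just before it. There is no depth.
- r.sign_off(): hands the job in, once; it reports no verdict.
Trained networks look in a picture, given as the dict that the camera call returned (one of the last four; its "shot" number tells which), for a name from the list of things; names that differ only in an ending like _2 or _b are one class to them, and where a whole thing is asked for, a point or a joint stands for the part that bears it (a point fixed in the world has none). Each returns a list of dicts, best first, with "p" (0 to 1); they miss things now and then, are a little off and sometimes report something else, mostly with a low value. They report only what shows in the picture. A call takes as long as a camera call.
- r.outline_of(thing, picture): "region" (420x560 bool, what is visible of it) and "rect" ([left, top, right, bottom] in pixels, round what is visible of it).
- r.tip_of(thing, picture): "pixel" ([column, row] in pixels: a listed point, or the origin of a listed thing).
The state is a dict: "time_s": time; "joint_pos": joint angles; "qvel": joint speeds; "effort": joint torques, N m; "tcp_pos": TCP position; "orientation": TCP orientation; "force": force on the tool from outside, world axes, zero at the start; "torque": the same for the moment, N m; "grip_width": finger opening in m.
Only numpy, scipy, OpenCV 4.12 (cv2) and the standard library are available. Lean on these libraries where they do the work, as an engineer would, in place of code of your own. Each camera call takes 0.05 s, during which the arm holds its last target. There are 200 camera calls.

TASK

The bench burner's foot bolt has to be tightened with the click wrench that is already on it. First clear the wrench's swing: set the orange frit jar and the brass rod rest down upright in the steel tray without dropping them. Then pull the wrench handle clockwise (seen from above), reaching in under the torch without knocking it, until the bolt is tight and the wrench's hinge breaks over; stop there instead of forcing it on to the end of its hinge, ease off so that it straightens again and let go, leaving the bolt tight and everything else on the bench as it stands.

Things in the scene. Friction and masses are not known exactly. Their poses are not given: they have to be found in the camera images.
- foot: Dark steel foot plate of the bench burner, 110 x 85 x 12 mm, fixed to the bench; origin on the bench under the bolt's axis. Its -x axis points to the worker's side, under the torch's length. A white slotted strap, 26 mm wide, rises from 42 mm on the +x side of the bolt and leans back over the bolt (above 190 mm there).
- torch: Torch on the strap (purple sleeve, brass rear), fixed; origin and axes as foot. Barrel 37 to 52 mm thick above the foot's x axis, from x = -210 mm (rear; a thin barb to -228) to +50 mm (muzzle), rising 17 degrees to the muzzle (top 340 mm above the bench). The rear's underside is 215 mm above the bench; at x = -181 mm valve knobs stand out 39 mm either side, undersides at 232 mm.
- bolt_axis (a point): Point on the vertical axis of the foot bolt, 53 mm above the bench, level with the wrench handle's centre line; the wrench head above and below it is a 36 mm steel round, 15 to 67 mm above the bench.
- bolt (a joint): Turn of the bolt with the wrench, rad, growing clockwise seen from above; starts at 0 to 0.25. At 0 the straight wrench points from the bolt along (-cos 1.05, -sin 1.05) in the foot's frame; growing, it swings towards the foot's -x axis and past it. Turns easily (0.25 Nm) until tight at 1.17, where it stops dead; stays where left.
- click (a joint): Break-over of the wrench's hinge, rad: 0 straight, growing clockwise. Its upright pin is 45 mm from the bolt's axis. Stays at 0 until the handle carries 2.0 Nm about the pin (about 15 N at the middle of the grip), gives with 1.6 Nm more per rad, springs straight when the load is taken off; end stop at 0.42.
- grip (a point): Middle of the wrench's round red grip, 180 mm from the bolt's axis while straight (135 mm from the hinge pin), 53 mm above the bench. Its x axis runs along the handle towards the bolt. Red part 26 mm thick, 45 mm towards the bolt and 40 mm outward; then a 25 mm thick black cap, 20 mm long. Inward a 17 mm tube leads to the hinge.
- handle: The wrench's handle (tube, red grip and black cap; 195 mm long); origin on the hinge pin, +x towards the bolt.
- frit_jar: Orange frit jar with aluminium lid, 46 mm across, 66 mm tall; origin at the centre of its underside.
- frit_jar_mid (a point): Centre of the orange jar, 33 mm above its underside (z up).
- rod_rest: Brass rod rest on a dark steel base; origin at the centre of its underside.
- rest_mid (a point): Point 34 mm above the underside of the rod rest, in its brass upright plate: the plate is 12 mm thick (its y) and 46 mm long (its x), from 8 to 54 mm above the underside, with three 10 mm teeth on top (64 mm in all). Base 56 (x) x 40 (y) x 8 mm.
- tray: Open steel tray, outside 200 (x) x 230 (y) mm, walls 4 mm thick and 22 mm high, floor 4 mm thick; fixed; origin under its centre. A blue frit jar already stands in its far (+x) half.
- blue_jar: Blue frit jar, same size as the orange one; stands in the tray, to be left alone. Origin at its underside.
- green_jar: Green frit jar, same size as the orange one; to be left alone. Origin at its underside.
- mandrel_pot: Sand pot, 68 mm across, 100 mm tall, with mandrels standing up to 250 mm; to be left alone. Origin at its underside.
- water_bottle: Clear bottle with a blue cap, 64 mm across, 200 mm tall; to be left alone. Origin at its underside.
- canister: White canister, 71 mm across, 102 mm tall; to be left alone. Origin at its underside.
- paddle: Graphite paddle with a wooden handle lying flat on the bench, 200 mm long along its x, 16 mm high; to be left alone. Origin at its underside near its middle.
- spanner: Small spanner lying flat on the bench, 150 mm long along its x; to be left alone. Origin at its underside.

How it is judged:
On the way, in this order (a step that is already met when the one before it is completed fails the run):
1. the orange jar and the rod rest stand upright in the tray, released (x of frit_jar in the frame of tray between -0.09 and 0.09 m and y of frit_jar in the frame of tray between -0.105 and 0.105 m and z of each of frit_jar, rod_rest in the frame of tray below 0.01 m and angle between each of frit_jar, rod_rest's own z axis and vertical below 0.1 rad and x of rod_rest in the frame of tray between -0.09 and 0.09 m and y of rod_rest in the frame of tray between -0.105 and 0.105 m and contact force between the fingers and frit_jar below 0.1 N and contact force between the fingers and rod_rest below 0.1 N), for 0.1 s.
2. the bolt is tight and the wrench has broken over by more than 0.10 rad (value of joint bolt above 1.14 rad and value of joint click above 0.1 rad), for 0.1 s.
At the end, for the whole second after the job is handed in: The bolt is tight (joint above 1.14), the wrench straight again (hinge below 0.04 rad), and the orange jar and the rod rest stand at rest, upright within 0.1 rad, on the tray's floor (value of joint bolt above 1.14 rad and value of joint click below 0.04 rad and x of frit_jar in the frame of tray between -0.09 and 0.09 m and y of frit_jar in the frame of tray between -0.105 and 0.105 m and z of each of frit_jar, rod_rest in the frame of tray below 0.01 m and angle between each of frit_jar, rod_rest's own z axis and vertical below 0.1 rad and x of rod_rest in the frame of tray between -0.09 and 0.09 m and y of rod_rest in the frame of tray between -0.105 and 0.105 m and linear speed of each of frit_jar, rod_rest below 0.02 m/s); the robot touches nothing.
It fails at once if the wrench was forced on past its break-over (hinge beyond 0.34 rad) (value of joint click above 0.34 rad).
It fails at once if the torch was knocked (more than 4 N from the robot) (contact force between any of the arm, the fingers and torch above 4 N).
It fails at once if the wrench handle ran against the orange jar or the rod rest (contact force between handle and frit_jar above 1 N or contact force between handle and rod_rest above 1 N).
It fails at once if the orange jar or the rod rest was tipped over or dropped (falling free faster than 0.6 m/s) (angle between any of frit_jar, rod_rest's own z axis and vertical above 0.7 rad or (contact force between the fingers and frit_jar below 0.05 N and linear speed of frit_jar above 0.6 m/s) or (contact force between the fingers and rod_rest below 0.05 N and linear speed of rod_rest above 0.6 m/s)).
It fails at once if a bystander was moved by more than 25 mm (distance of any of blue_jar, green_jar, mandrel_pot, water_bottle, canister, paddle, spanner from where it was at the start of the episode above 0.025 m).
It also fails if it takes over 72 s, if anything falls off the work surface, if the arm or the gripper's body presses on something with over 40 N, if the wrist force passes 120 N, or if a joint passes its speed limit or range.

## Working session

There is one attempt and no reset: what is moved stays moved. The work goes in short steps, Python scripts to look and compute and a tool call to move; the robot and the scene stay as the last step left them, time stands still between calls to the robot, and variables do not carry over. Pictures are saved under pics/ and viewed, about 8 in all and at most 12, crops included, and the job is handed in when it is done.

Besides the shell and the picture viewer there is one more tool, called by a JSON object that holds its "op" and its "data". arm_command: Moves the arm, as the interface text tells. Its arguments: {"type":"object","properties":{"commands":{"type":"string"},"gripper":{"type":"number"},"squeeze":{"type":"number"}},"required":["commands"]}

```bash
mkdir -p pics; cat > h.py <<'E'
import numpy as np, cv2
from rig import r
from scipy.spatial.transform import Rotation as R
def ray(pic,px,T=None):
    T=np.array(pic["pose"]) if T is None else T
    d=np.array([(px[0]-pic["cx"])/pic["fx"],(px[1]-pic["cy"])/pic["fy"]]);u=d.copy()
    for _ in range(20): u=d/(1+pic["k1"]*(u@u))
    return T[:3,3],T[:3,:3]@np.array([u[0],u[1],1])
def at_z(pic,px,z,T=None):
    o,d=ray(pic,px,T); return o+d*(z-o[2])/d[2]
def proj(pic,p,T=None):
    T=np.array(pic["pose"]) if T is None else T
    c=T[:3,:3].T@(np.asarray(p)-T[:3,3]); u=c[:2]/c[2]; u=u*(1+pic["k1"]*(u@u))
    return u*[pic["fx"],pic["fy"]]+[pic["cx"],pic["cy"]]
def tri(rs):
    A=np.zeros((3,3));b=np.zeros(3)
    for o,d in rs:
        d=d/np.linalg.norm(d);P=np.eye(3)-np.outer(d,d);A+=P;b+=P@o
    x=np.linalg.solve(A,b); return x,[np.linalg.norm(np.cross(x-o,d/np.linalg.norm(d))) for o,d in rs]
def toolT(s):
    T=np.eye(4);T[:3,:3]=R.from_quat(np.roll(s["orientation"],-1)).as_matrix();T[:3,3]=s["tcp_pos"];return T
def wrist():
    s=r.observe();p=r.read_camera("wrist");p["pose"]=toolT(s)@np.array(p["mount"]);return p
E
cat > a.py <<'E'
from h import *
s=r.observe();print(s["tcp_pos"],s["orientation"],toolT(s)[:3,:3].round(2).tolist(),s["force"])
P={n:r.read_camera(n) for n in("scene","top")}
for n in P: cv2.imwrite(f"pics/{n}0.png",P[n]["frame"]);print(n,np.array(P[n]["pose"]).round(3).tolist())
for t,z in dict(bolt_axis=.053,grip=.053,foot=0,frit_jar=0,frit_jar_mid=.033,rod_rest=0,rest_mid=.034,tray=0,blue_jar=0,green_jar=0,mandrel_pot=0,water_bottle=0,canister=0,paddle=0,spanner=0).items():
    rs=[]
    for n in P:
        try: q=r.tip_of(t,P[n])
        except Exception as e: print(e);continue
        if q:
            print(t,n,round(q[0]["p"],2),np.round(q[0]["pixel"]),at_z(P[n],q[0]["pixel"],z)[:2].round(3));rs.append(ray(P[n],q[0]["pixel"]))
    if len(rs)==2: print("   tri",tri(rs)[0].round(3),np.round(tri(rs)[1],4))
E
python3 a.py
```

```text
[0.22742543 0.60815447 0.23824031] [-0.69512714  0.69652723 -0.12593223  0.1256549 ] [[0.94, -0.0, 0.35], [-0.35, -0.0, 0.94], [-0.0, -1.0, -0.0]] [ 0.46135873  0.69445784 -0.2283862 ]
scene [[0.207, 0.792, -0.574, 1.252], [0.978, -0.166, 0.123, -0.166], [0.002, -0.587, -0.81, 1.06], [0.0, 0.0, 0.0, 1.0]]
top [[0.005, -0.985, 0.174, 0.399], [-1.0, -0.006, -0.004, -0.036], [0.005, -0.174, -0.985, 0.959], [0.0, 0.0, 0.0, 1.0]]
bolt_axis scene 0.86 [245. 255.] [ 0.671 -0.128]
bolt_axis top 0.74 [323. 162.] [ 0.674 -0.127]
   tri [ 0.673 -0.127  0.057] [0.0007 0.0007]
grip scene 0.9 [193. 230.] [ 0.561 -0.255]
grip top 0.65 [385. 210.] [ 0.561 -0.27 ]
   tri [ 0.561 -0.262  0.057] [0.007 0.007]
foot scene 0.6 [246. 266.] [ 0.675 -0.128]
foot top 0.72 [321. 168.] [ 0.676 -0.128]
   tri [ 0.676 -0.128  0.001] [0.0002 0.0002]
frit_jar scene 0.61 [256. 210.] [ 0.494 -0.068]
frit_jar top 0.83 [294. 242.] [ 0.491 -0.06 ]
   tri [ 0.491 -0.064 -0.006] [0.0037 0.0037]
frit_jar_mid scene 0.78 [257. 200.] [ 0.482 -0.061]
frit_jar_mid top 0.57 [294. 243.] [ 0.485 -0.06 ]
   tri [ 0.484 -0.061  0.03
[... 694 characters left out ...]
.003]
mandrel_pot scene 0.73 [162. 200.] [ 0.397 -0.342]
mandrel_pot top 0.69 [381. 210.] [ 0.569 -0.272]
   tri [ 0.539 -0.274  0.163] [0.0407 0.0407]
water_bottle scene 0.85 [342. 286.] [0.785 0.111]
water_bottle top 0.91 [231. 127.] [0.781 0.1  ]
   tri [ 0.783  0.106 -0.002] [0.0055 0.0055]
canister scene 0.84 [163. 201.] [ 0.401 -0.338]
canister top 0.57 [408. 285.] [ 0.39  -0.331]
   tri [ 0.39  -0.338 -0.015] [0.0025 0.0025]
paddle scene 0.51 [222. 182.] [ 0.366 -0.154]
paddle top 0.66 [331. 292.] [ 0.373 -0.148]
   tri [ 0.372 -0.151  0.007] [0.0032 0.0032]
spanner scene 0.68 [315. 163.] [0.348 0.153]
spanner top 0.63 [203. 296.] [0.361 0.153]
   tri [0.362 0.149 0.017] [0.001 0.001]
```

View pics/scene0.png

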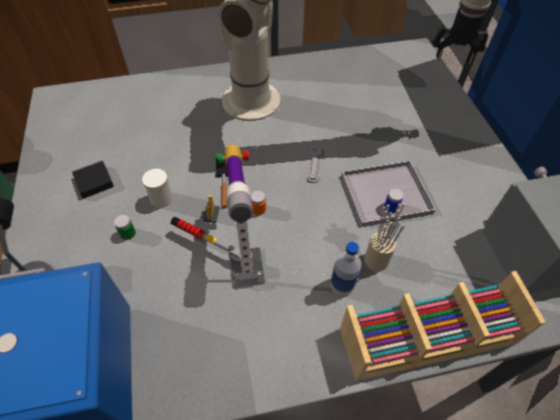

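View pics/top0.png

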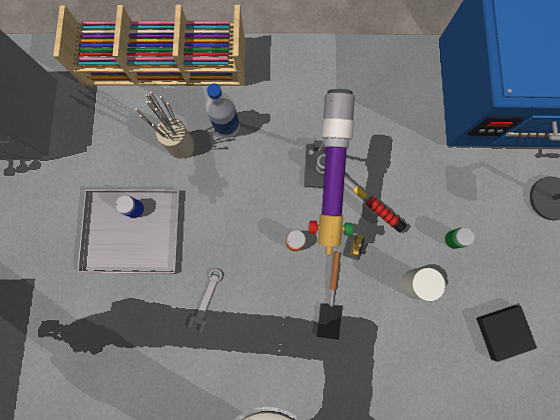

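The scene view shows the orange jar at (258,203), the rod rest at (210,210), the wrench from (175,222) to (240,255), and the tray around (388,193). In the top view the jar is at (296,240), the rest at (356,245), the grip at (385,212), the torch from (340,92) to (330,250), and the mandrel pot at (175,143). Next come yaws and a closer crop.

```bash
cat > b.py <<'E'
from h import *
from scipy.optimize import minimize_scalar
P={n:r.read_camera(n) for n in("scene","top")}
b=np.array([.674,-.128,0])
def F(y,p): 
    c,s=np.cos(y),np.sin(y);return b+[c*p[0]-s*p[1],s*p[0]+c*p[1],p[2]]
for n in P:
    o=r.outline_of("torch",P[n])
    if not o: print(n,"no torch");continue
    m=o[0]["region"]; ys,xs=np.nonzero(m); pts=np.c_[xs,ys].astype(float)
    vx,vy,x0,y0=cv2.fitLine(pts.astype(np.float32),cv2.DIST_HUBER,0,.01,.01).ravel()
    def cost(y):
        return sum(((q[0]-x0)*vy-(q[1]-y0)*vx)**2 for q in [proj(P[n],F(y,(x,0,.238+(x+.2)*.306))) for x in(-.2,0.04)])
    w=minimize_scalar(cost,bounds=(-.5,.5),method="bounded");print(n,o[0]["p"],"torch yaw",w.x,w.fun**.5,o[0]["rect"])
for n in P:
  for t,z in(("tray",.022),("handle",.053),("rod_rest",.034)):
    o=r.outline_of(t,P[n])
    if not o: print(n,t,"none");continue
    c=max(cv2.findContours(o[0]["region"].astype(np.uint8),0,1)[0],key=len)[:,0]
    W=np.array([at_z(P[n],q,z)[:2] for q in c],np.float32);print(n,t,o[0]["p"],o[0]["rect"],cv2.minAreaRect(W))
a=cv2.resize(P["top"]["frame"][150:290,270:470],None,fx=4,fy=4,interpolation=2)
cv2.imwrite("pics/c1.png",a)
E
python3 b.py
```

```text
scene 0.63 torch yaw -0.06470160004619117 0.35848821399429454 [218.4, 148.7, 253.2, 273.0]
top 0.56 torch yaw -0.05365472058466905 0.2603954182764224 [312.1, 88.4, 355.6, 254.1]
scene tray 0.76 [340.2, 161.9, 438.5, 224.6] ((0.5216836929321289, 0.3301568329334259), (0.21361473202705383, 0.2390517145395279), 0.3815035820007324)
scene handle 0.9 [173.4, 219.0, 228.8, 252.2] ((0.578427791595459, -0.23758959770202637), (0.19238823652267456, 0.031080028042197227), 48.786338806152344)
scene rod_rest 0.85 [202.2, 197.3, 220.4, 221.7] ((0.4850490093231201, -0.1940348893404007), (0.04031134396791458, 0.0941801518201828), 72.69583892822266)
top tray 0.64 [75.7, 189.4, 182.5, 272.6] ((0.5131713151931763, 0.3302869200706482), (0.2000991553068161, 0.23940882086753845), 0.5055899024009705)
top handle 0.73 [343.6, 173.0, 407.2, 231.5] ((0.5762269496917725, -0.24091991782188416), (0.18302179872989655, 0.02883671596646309), 50.76124572753906)
top rod_rest 0.79 [340.0, 234.1, 364.3, 259.2] ((0.480780690908432, -0.19749042391777039), (0.03881387040019035, 0.05848689004778862), 72.18254852294922)
```

View pics/c1.png

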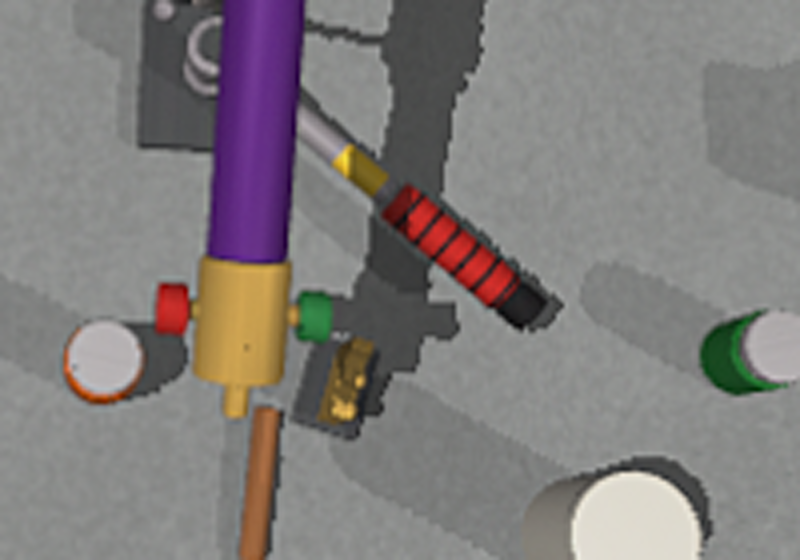

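The top crop shows the rest's plate running about 18° clockwise of world x. The red knob at (172,308) nearly overhangs the jar at (103,360), so I will lean the tool. First I'll move towards the jar.

{"op": "arm_command", "data": {"commands": "26 -52 3 0 0 -0.175;26 -52 3 0 0 -0.175;26 -52 3 0 0 -0.175;26 -52 3 0 0 -0.175;26 -52 3 0 0 -0.175;26 -52 3 0 0 -0.175;26 -52 3 0 0 -0.17;26 -52 3 -0.17 0 0;26 -52 3 -0.17 0 0;26 -52 3 -0.17 0 0", "gripper": 100, "squeeze": 40}}

```text
time_s: 3.35
tcp_pos: [0.4909, 0.0745, 0.2743]
orientation: [-0.35, 0.594, -0.362, 0.628]
force: [-0.1, 0.1, -1.2]
grip_width: 0.0852
```

```bash
cat > c.py <<'E'
from h import *
import sys
s=r.observe();print(s["time_s"],s["tcp_pos"].round(4),toolT(s)[:3,:3].round(3).tolist(),np.round(s["joint_pos"],2),np.round(s["force"],1),s["grip_width"])
p=wrist()
for a in sys.argv[2:]:
    t,z=a.split(":");q=r.tip_of(t,p);print(t,[(round(k["p"],2),np.round(k["pixel"]),at_z(p,k["pixel"],float(z)).round(4)) for k in q[:2]])
if sys.argv[1]!="-": cv2.imwrite("pics/"+sys.argv[1]+".png",p["frame"])
E
python3 c.py w1 frit_jar_mid:.033 frit_jar:0
```

```text
3.35 [0.4909 0.0745 0.2743] [[-0.05, 0.008, 0.999], [-0.869, -0.493, -0.039], [0.492, -0.87, 0.032]] [-0.53  0.3   0.02  1.84  0.46  1.3  -0.75] [-0.1  0.1 -1.2] 0.08523511578209707
frit_jar_mid [(0.75, array([277., 167.]), array([ 0.4903, -0.0633,  0.033 ])), (0.59, array([273., 222.]), array([ 0.4805, -0.159 ,  0.033 ]))]
frit_jar [(0.91, array([276., 147.]), array([ 0.4903, -0.0596,  0.    ]))]
```

{"op": "arm_command", "data": {"commands": "0 -25 -43 0 0 0;0 -25 -43 0 0 0;-1 -25 -43 0 0 0;-1 -25 -43 0 0 0;-1 -20 -35 0 0 0;0 -12 -20 0 0 0;0 -6 -10 0 0 0;0 0 0 0 0 0"}}

```text
time_s: 4.5
tcp_pos: [0.4876, -0.0545, 0.0312]
orientation: [-0.36, 0.588, -0.368, 0.624]
force: [0.1, 0.2, 0.0]
grip_width: 0.0854
```

```bash
python3 c.py w2 frit_jar_mid:.033
```

```text
4.5 [ 0.4876 -0.0545  0.0312] [[-0.048, 0.017, 0.999], [-0.882, -0.47, -0.035], [0.469, -0.882, 0.038]] [-0.39  0.61  0.14  2.09  0.66  0.69 -0.88] [0.1 0.2 0. ] 0.08537221994157142
frit_jar_mid [(0.58, array([287., 306.]), array([ 0.4908, -0.0627,  0.033 ]))]
```

View pics/w2.png

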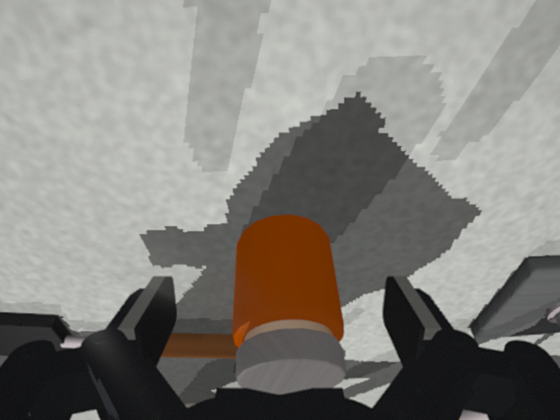

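The jar (238–343, 215–390) stands between the open fingers, nearly centred. I'll advance a little and grip.

{"op": "arm_command", "data": {"commands": "2 -7 -1 0 0 0;1 -7 -1 0 0 0;0 0 0 0 0 0;0 0 0 0 0 0", "gripper": 100}}

```text
time_s: 5.1
tcp_pos: [0.4938, -0.0671, 0.0317]
orientation: [-0.363, 0.586, -0.367, 0.625]
force: [0.0, -0.1, 0.4]
grip_width: 0.0854
```

{"op": "arm_command", "data": {"commands": "0 0 0 0 0 0;0 0 0 0 0 0;0 0 0 0 0 0;0 0 0 0 0 0;0 0 0 0 0 0;0 0 0 0 0 0", "gripper": 0, "squeeze": 40}}

```text
time_s: 5.85
tcp_pos: [0.4934, -0.0668, 0.0322]
orientation: [-0.363, 0.587, -0.366, 0.625]
force: [-0.6, 0.5, 1.7]
grip_width: 0.0447
```

{"op": "arm_command", "data": {"commands": "0 5 15 0 0 0;0 15 35 0 0 0;0 20 40 0 0 0;-4 40 20 0 0 0;-8 50 0 0 0 0;-8 50 0 0 0 0;-8 50 0 0 0 0;-8 50 0 0 0 0;0 30 0 0 0 0;0 0 0 0 0 0"}}

```text
time_s: 7.1
tcp_pos: [0.4522, 0.2573, 0.1535]
orientation: [-0.366, 0.584, -0.37, 0.623]
force: [0.3, -1.6, -1.3]
grip_width: 0.0451
```

```bash
python3 c.py - tray:0 blue_jar:0 frit_jar:.1
```

```text
7.1 [0.4522 0.2573 0.1535] [[-0.049, 0.025, 0.998], [-0.888, -0.459, -0.032], [0.457, -0.888, 0.044]] [-0.74  0.54 -0.08  1.76  0.41  1.21 -1.07] [ 0.3 -1.6 -1.3] 0.04508655392290232
tray []
blue_jar []
frit_jar [(0.76, array([275., 227.]), array([0.452 , 0.2396, 0.1   ]))]
```

{"op": "arm_command", "data": {"commands": "8 5 -30 0 0 0;7 5 -30 0 0 0;5 3 -25 0 0 0;0 0 -15 0 0 0;0 0 -9 0 0 0;0 0 0 0 0 0;0 0 0 0 0 0"}}

```text
time_s: 8.18
tcp_pos: [0.4765, 0.2565, 0.0449]
orientation: [-0.359, 0.581, -0.372, 0.629]
force: [-0.0, -0.1, -0.7]
grip_width: 0.0451
```

{"op": "arm_command", "data": {"commands": "0 3 -5 0 0 0;0 2 -3 0 0 0;0 0 -1 0 0 0;0 0 0 0 0 0"}}

```text
time_s: 8.68
tcp_pos: [0.4771, 0.2631, 0.0368]
orientation: [-0.361, 0.58, -0.372, 0.629]
force: [0.4, 0.2, -1.2]
grip_width: 0.0449
```

{"op": "arm_command", "data": {"commands": "0 0 -2 0 0 0;0 0 0 0 0 0"}}

```text
time_s: 8.93
tcp_pos: [0.4774, 0.2635, 0.0366]
orientation: [-0.361, 0.58, -0.372, 0.629]
force: [-0.9, 1.1, -3.0]
grip_width: 0.0453
```

{"op": "arm_command", "data": {"commands": "0 0 -2 0 0 0;0 0 0 0 0 0;0 0 0 0 0 0"}}

```text
time_s: 9.3
tcp_pos: [0.4778, 0.2639, 0.0364]
orientation: [-0.361, 0.58, -0.371, 0.629]
force: [-0.7, 0.6, -0.1]
grip_width: 0.0451
```

Touching down (z no longer falls). Releasing.

{"op": "arm_command", "data": {"commands": "0 0 0 0 0 0;0 0 0 0 0 0;0 0 0 0 0 0;0 0 0 0 0 0;0 15 26 0 0 0;0 25 45 0 0 0;0 25 45 0 0 0;0 20 40 0 0 0;0 0 0 0 0 0", "gripper": 75}}

```text
time_s: 10.42
tcp_pos: [0.4766, 0.3488, 0.196]
orientation: [-0.359, 0.581, -0.371, 0.629]
force: [0.2, -0.2, 0.6]
grip_width: 0.064
```

```bash
cat > d.py <<'E'
from h import *
p=wrist();cv2.imwrite("pics/w3.png",p["frame"])
for t in("frit_jar","blue_jar","tray"):
    for q in r.tip_of(t,p)[:1]: print(t,q["p"],np.round(q["pixel"]),at_z(p,q["pixel"],.004).round(3))
p=r.read_camera("top")
for t,z in(("frit_jar_mid",.037),("rest_mid",.034),("rod_rest",0)):
    for q in r.tip_of(t,p)[:1]: print(t,q["p"],at_z(p,q["pixel"],z).round(3))
s=r.observe();print(s["tcp_pos"],s["grip_width"])
E
python3 d.py
```

```text
frit_jar 0.58 [276. 160.] [0.479 0.27  0.004]
blue_jar 0.76 [377.  95.] [0.567 0.331 0.004]
tray 0.67 [312.  91.] [0.513 0.338 0.004]
frit_jar_mid 0.6 [0.475 0.274 0.037]
rest_mid 0.7 [0.56  0.312 0.034]
rod_rest 0.88 [ 0.479 -0.197  0.   ]
[0.47540827 0.34405158 0.19156718] 0.06407228153828423
```

View pics/w3.png

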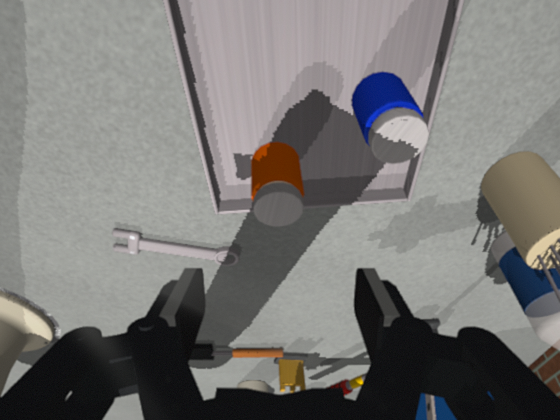

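The orange jar (277,185) stands upright in the tray, clear of the blue jar (390,115). Now I'll compute the rotation for the rest.

```bash
cat > e.py <<'E'
from h import *
import sys
p=np.array(eval(sys.argv[1]),float);z=np.array(eval(sys.argv[2]),float)
p/=np.linalg.norm(p);z-=p*(z@p);z/=np.linalg.norm(z)
A=np.c_[np.cross(p,z),p,z];s=r.observe();C=toolT(s)[:3,:3]
v=R.from_matrix(A@C.T).as_rotvec();print("rotvec",v.round(3),np.linalg.norm(v),s["tcp_pos"].round(4),np.round(s["joint_pos"],2))
E
python3 e.py "(.476,-.154,-.866)" "(.309,.951,0)"
```

```text
rotvec [-0.055  0.02   1.309] 1.3103300846467654 [0.4754 0.3441 0.1916] [-0.81  0.63 -0.09  1.51  0.37  1.4  -1.09]
```

{"op": "arm_command", "data": {"commands": "-10 -40 8 -0.007 0.002 0.165;-10 -45 8 -0.007 0.002 0.165;-10 -45 6 -0.007 0.002 0.165;-10 -45 6 -0.007 0.002 0.165;-10 -45 4 -0.007 0.002 0.165;-10 -45 4 -0.007 0.002 0.165;-10 -45 4 -0.007 0.002 0.165;-10 -45 0 -0.007 0.002 0.165;0 0 0 0 0 0", "gripper": 75}}

```text
time_s: 11.95
tcp_pos: [0.401, 0.0587, 0.2298]
orientation: [-0.631, 0.693, -0.031, 0.348]
force: [0.1, -0.1, -0.5]
grip_width: 0.0642
```

```bash
python3 e.py "(.476,-.154,-.866)" "(.309,.951,0)"; python3 c.py - rest_mid:.034 rod_rest:0
```

```text
rotvec [-0.062 -0.043  0.234] 0.24618948588450157 [0.401  0.0587 0.2298] [-0.1  -0.13 -0.41  2.4   0.54  0.68  0.1 ]
11.95 [0.401  0.0587 0.2298] [[0.755, 0.396, 0.522], [-0.483, -0.202, 0.852], [0.443, -0.896, 0.039]] [-0.1  -0.13 -0.41  2.4   0.54  0.68  0.1 ] [ 0.1 -0.1 -0.5] 0.06418817303826099
rest_mid [(0.85, array([120., 247.]), array([ 0.4747, -0.1968,  0.034 ])), (0.16, array([  1., 230.]), array([ 0.3771, -0.292 ,  0.034 ]))]
rod_rest [(0.72, array([128., 230.]), array([ 0.4794, -0.2012,  0.    ])), (0.4, array([128., 308.]), array([ 0.6083, -0.3454,  0.    ]))]
```

{"op": "arm_command", "data": {"commands": "0 -40 -5 0 -0.02 0.1;0 -45 -5 0 -0.02 0.1;0 -45 -5 0 -0.02 0.03;0 -45 -5 0 0 0;0 -40 -5 0 0 0;0 0 0 0 0 0"}}

```text
time_s: 12.85
tcp_pos: [0.4006, -0.0343, 0.2268]
orientation: [-0.667, 0.682, -0.013, 0.298]
force: [0.4, 0.1, 0.7]
grip_width: 0.0641
```

```bash
python3 e.py "(.4,-.13,-.907)" "(.309,.951,0)"; python3 c.py - rest_mid:.034 rod_rest:0;python3 - <<'E'
from h import *
p=wrist();o=r.outline_of("rod_rest",p)
if o:
    c=max(cv2.findContours(o[0]["region"].astype(np.uint8),0,1)[0],key=len)[:,0]
    W=np.array([at_z(p,q,.004)[:2] for q in c],np.float32);print(o[0]["p"],o[0]["rect"],cv2.minAreaRect(W))
cv2.imwrite("pics/w4.png",p["frame"])
E
```

```text
rotvec [-0.075 -0.005  0.123] 0.14468318033906505 [ 0.4006 -0.0343  0.2268] [ 0.97 -0.29 -0.91  2.42 -0.27  0.52  1.36]
12.85 [ 0.4006 -0.0343  0.2268] [[0.822, 0.381, 0.424], [-0.415, -0.109, 0.903], [0.39, -0.918, 0.068]] [ 0.97 -0.29 -0.91  2.42 -0.27  0.52  1.36] [0.4 0.1 0.7] 0.06408441760573037
rest_mid [(0.98, array([153., 226.]), array([ 0.4742, -0.2005,  0.034 ]))]
rod_rest [(0.66, array([160., 208.]), array([ 0.4768, -0.2016,  0.    ])), (0.34, array([468., 268.]), array([0.7808, 0.1127, 0.    ]))]
0.88 [129.5, 189.5, 180.1, 266.3] ((0.5010474324226379, -0.21894881129264832), (0.05431828275322914, 0.12741169333457947), 52.58330535888672)
```

View pics/w4.png

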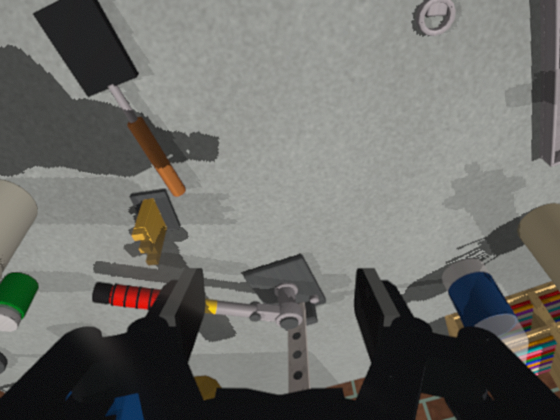

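The view shows the rest at (150,225), the grip at (130,297), the foot at (285,280) and the torch rear at (205,388), close beside the left finger. The elbow is folded to its limit here. I'll straighten the tool, rise, and cross above the torch's rear.

{"op": "arm_command", "data": {"commands": "5 15 25 0.03 0.1 0;10 10 30 0.03 0.1 0.03;10 0 30 0.03 0.1 0.03;10 0 30 0.02 0.08 0.03;10 0 20 0 0 0.03;0 0 0 0 0 0"}}

```text
time_s: 13.85
tcp_pos: [0.4442, 0.0088, 0.3639]
orientation: [0.706, -0.693, 0.105, -0.102]
force: [-0.5, 0.7, 0.1]
grip_width: 0.0641
```

```bash
python3 e.py "(0,0,-1)" "(.309,.951,0)"
```

```text
rotvec [-0.018 -0.002 -0.02 ] 0.02683899617122548 [0.4442 0.0088 0.3639] [ 1.03  0.03 -1.1   1.85  0.01  1.28  1.2 ]
```

{"op": "arm_command", "data": {"commands": "3 -48 0 0 0 0;3 -48 0 0 0 0;3 -48 0 0 0 0;3 -48 0 0 0 0;3 -48 0 0 0 0;3 -48 0 0 0 0;0 0 0 0 0 0"}}

```text
time_s: 14.72
tcp_pos: [0.4584, -0.2751, 0.3561]
orientation: [0.705, -0.696, 0.102, -0.091]
force: [-0.1, 0.6, 0.7]
grip_width: 0.0643
```

```bash
python3 e.py "(0,0,-1)" "(.309,.951,0)"; python3 c.py - rest_mid:.034 rod_rest:0 canister:0 grip:.053 knob:0 2>&1 | tail -6
```

```text
rotvec [-0.014 -0.013 -0.039] 0.04384694859436325 [ 0.4584 -0.2751  0.3561] [ 1.22  0.28 -0.88  1.66  0.21  1.32  1.6 ]
grip [(0.56, array([304., 234.]), array([ 0.5546, -0.2649,  0.053 ])), (0.35, array([392., 274.]), array([ 0.6436, -0.1651,  0.053 ]))]
Traceback (most recent call last):
  File "c.py", line 6, in <module>
    t,z=a.split(":");q=r.tip_of(t,p);print(t,[(round(k["p"],2),np.round(k["pixel"]),at_z(p,k["pixel"],float(z)).round(4)) for k in q[:2]])
                       ~~~~~~~~^^^^^
ValueError: it knows: blue_jar, bolt_axis, canister, foot, frit_jar, frit_jar_mid, green_jar, grip, handle, mandrel_pot, paddle, rest_mid, rod_rest, spanner, torch, tray, water_bottle
```

```bash
cat > f.py <<'E'
from h import *
s=r.observe();print(s["tcp_pos"].round(4))
p=wrist()
for t,z in(("rest_mid",.034),("rod_rest",0),("canister",0)):
    for q in r.tip_of(t,p)[:1]: print(t,round(q["p"],2),np.round(q["pixel"]),at_z(p,q["pixel"],z).round(4))
o=r.outline_of("rod_rest",p)
if o:
    c=max(cv2.findContours(o[0]["region"].astype(np.uint8),0,1)[0],key=len)[:,0]
    W=np.array([at_z(p,q,.008)[:2] for q in c],np.float32);print(o[0]["p"],o[0]["rect"],cv2.minAreaRect(W))
    x,y=[int(v) for v in o[0]["rect"][:2]]
    cv2.imwrite("pics/w5.png",cv2.resize(p["frame"][max(0,y-50):y+110,max(0,x-50):x+150],None,fx=4,fy=4));print(x-50,y-50)
E
python3 f.py
```

```text
[ 0.46   -0.2699  0.3582]
rest_mid 0.91 [329. 164.] [ 0.4807 -0.2055  0.034 ]
rod_rest 0.56 [328. 159.] [ 0.4808 -0.2022  0.    ]
canister 0.57 [210. 128.] [ 0.3987 -0.3432  0.    ]
0.77 [309.9, 140.0, 342.4, 189.0] ((0.48198238015174866, -0.20240497589111328), (0.040187377482652664, 0.06369394063949585), 74.82684326171875)
259 90
```

View pics/w5.png

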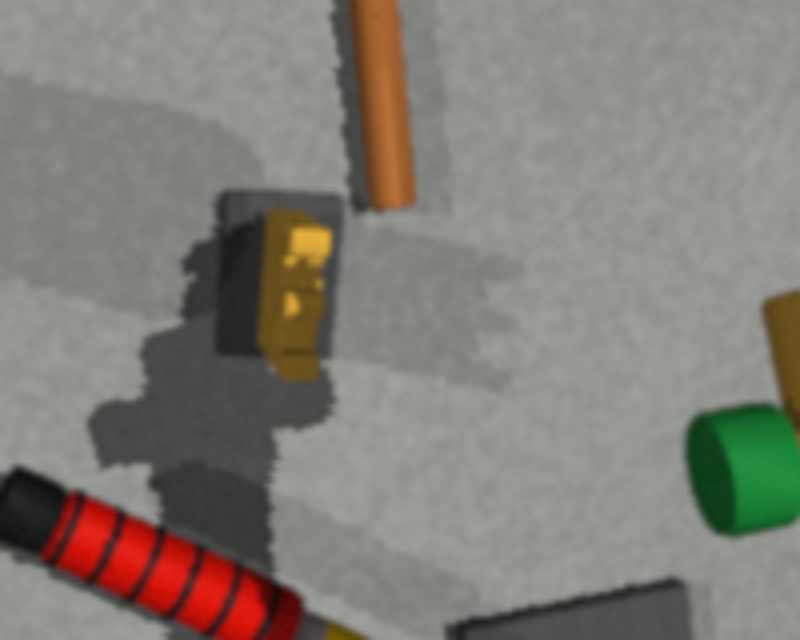

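The crop shows the rest's plate lined up with the jaw direction to within about 3°, with clear room around it. Descending beside the torch, then leaning.

{"op": "arm_command", "data": {"commands": "0 3 -48 0 0 0;0 3 -48 0 0 0;0 2 -48 0 0 0;0 2 -48 0 0 0;0 0 -30 -0.04 -0.14 0;0 0 -6 -0.04 -0.14 0;0 0 0 -0.04 -0.13 0;0 0 0 0 0 0"}}

```text
time_s: 16.23
tcp_pos: [0.4602, -0.2604, 0.1252]
orientation: [-0.666, 0.704, 0.057, 0.242]
force: [0.2, -0.6, 0.3]
grip_width: 0.0642
```

```bash
python3 e.py "(.4,-.13,-.907)" "(.3,.954,0)"
```

```text
rotvec [-0.008 -0.003 -0.038] 0.03891259683292598 [ 0.4602 -0.2604  0.1252] [ 1.21  0.34 -0.75  2.28  0.55  0.22  1.32]
```

{"op": "arm_command", "data": {"commands": "2 22 -10 0 0.05 0;2 22 -10 0.02 0.05 -0.02;4 20 -12 0 0 -0.02;0 0 0 0 0 0"}}

```text
time_s: 16.73
tcp_pos: [0.4745, -0.1999, 0.0966]
orientation: [-0.668, 0.711, 0.003, 0.221]
force: [1.3, 1.3, 0.6]
grip_width: 0.0639
```

```bash
python3 e.py "(.31,-.1,-.945)" "(.3,.954,0)"
```

```text
rotvec [ 0.006 -0.01   0.009] 0.014926142150622965 [ 0.4745 -0.1999  0.0966] [ 0.83  0.36 -0.54  2.26  0.65  0.3   1.  ]
```

{"op": "arm_command", "data": {"commands": "2 -1 -20 0 0 0;3 -1 -20 0 0 0;3 -1 -17 0 0 0;2 0 -10 0 0 0;0 0 0 0 0 0"}}

```text
time_s: 17.35
tcp_pos: [0.493, -0.2128, 0.0325]
orientation: [-0.663, 0.715, 0.004, 0.224]
force: [-1.2, -0.5, -0.1]
grip_width: 0.0643
```

```bash
python3 e.py "(.31,-.1,-.945)" "(.3,.954,0)";python3 c.py w6 rest_mid:.034
```

```text
rotvec [ 0.018 -0.007  0.015] 0.024265784579443155 [ 0.493  -0.2128  0.0325] [ 0.67  0.51 -0.37  2.24  1.12  0.2   0.55]
17.35 [ 0.493  -0.2128  0.0325] [[0.9, 0.302, 0.314], [-0.291, -0.122, 0.949], [0.325, -0.946, -0.022]] [ 0.67  0.51 -0.37  2.24  1.12  0.2   0.55] [-1.2 -0.5 -0.1] 0.06428470919855822
rest_mid [(0.74, array([292., 266.]), array([ 0.4792, -0.2017,  0.034 ]))]
```

{"op": "arm_command", "data": {"commands": "-3 6 -1 0.018 0.03 0.015;-2 2 -2 0 0 0;0 0 0 0 0 0"}}

```text
time_s: 17.82
tcp_pos: [0.4888, -0.2067, 0.032]
orientation: [-0.67, 0.712, -0.003, 0.21]
force: [0.3, -0.5, -0.2]
grip_width: 0.0641
```

```bash
python3 e.py "(.31,-.1,-.945)" "(.3,.954,0)"
```

```text
rotvec [ 0.002 -0.034  0.002] 0.03456574596982019 [ 0.4888 -0.2067  0.032 ] [ 0.75  0.52 -0.46  2.23  1.04  0.26  0.65]
```

Jaw axis is level and centred to about 1 mm. Grip.

{"op": "arm_command", "data": {"commands": "0 0 0 0 0 0;0 0 0 0 0 0;0 0 0 0 0 0;0 0 0 0 0 0;0 0 0 0 0 0;0 0 0 0 0 0;0 0 0 0 0 0", "gripper": 0, "squeeze": 50}}

```text
time_s: 18.7
tcp_pos: [0.4891, -0.2066, 0.0327]
orientation: [-0.669, 0.713, -0.002, 0.21]
force: [-0.3, 0.8, 1.8]
grip_width: 0.0112
```

{"op": "arm_command", "data": {"commands": "-1 0 15 0 0 0;-4 0 25 0 0 0;-6 -5 25 0 0 0;-6 -20 15 0 0 0;-6 -25 15 0 0 0;0 -20 25 0 0 0;0 0 45 0 0 0;0 0 50 0 0 0;0 0 50 0 0 0;0 0 50 0 0 0"}}

```text
time_s: 19.95
tcp_pos: [0.4515, -0.273, 0.3436]
orientation: [-0.676, 0.709, -0.012, 0.2]
force: [-1.1, -1.9, -1.6]
grip_width: 0.0116
```

```bash
python3 e.py "(.28,-.09,-.955)" "(.3,.954,0)"
```

```text
rotvec [-0.004 -0.028 -0.001] 0.028331280706919388 [ 0.4515 -0.273   0.3436] [ 1.82  0.08 -1.33  1.92  0.03  0.94  1.76]
```

{"op": "arm_command", "data": {"commands": "5 10 35 0 0 0;5 25 20 0 0 0;0 45 0 0 0 0;0 45 0 0 0 0;0 45 0 0 0 0"}}

```text
time_s: 20.58
tcp_pos: [0.4581, -0.1032, 0.4004]
orientation: [-0.673, 0.711, -0.016, 0.203]
force: [0.7, 0.9, -4.1]
grip_width: 0.0115
```

```bash
python3 e.py "(.28,-.09,-.955)" "(.3,.954,0)"
```

```text
rotvec [ 0.002 -0.03   0.011] 0.03238296207668649 [ 0.4581 -0.1032  0.4004] [ 1.41 -0.3  -1.03  1.94 -0.29  1.1   1.73]
```

{"op": "arm_command", "data": {"commands": "10 45 0 0 0 0;10 45 0 0 0 0;5 45 -5 0 0 0;0 48 -15 0 0 0;0 48 -20 0 0 0;0 48 -20 0 0 0"}}

```text
time_s: 21.32
tcp_pos: [0.4658, 0.1798, 0.3407]
orientation: [-0.675, 0.709, -0.015, 0.203]
force: [-9.4, 12.9, -7.2]
grip_width: 0.0111
```

```bash
python3 e.py "(.28,-.09,-.955)" "(.3,.954,0)"
```

```text
rotvec [-0.004 -0.028  0.007] 0.029222717463910437 [0.4658 0.1798 0.3407] [ 1.24 -0.31 -1.54  1.93 -0.17  1.01  1.01]
```

{"op": "arm_command", "data": {"commands": "0 0 0 0 0 0;0 0 0 0 0 0"}}

```text
time_s: 21.58
tcp_pos: [0.4634, 0.1798, 0.3389]
orientation: [-0.674, 0.71, -0.015, 0.201]
force: [0.2, -0.3, -3.3]
grip_width: 0.0115
```

```bash
python3 e.py "(.28,-.09,-.955)" "(.3,.954,0)"; python3 -c "
from rig import r
s=r.observe();print(s['force'],s['qvel'].round(3),s['effort'].round(1))"
```

```text
rotvec [-0.002 -0.032  0.006] 0.03226734161014799 [0.4634 0.1798 0.3389] [ 1.24 -0.31 -1.54  1.93 -0.17  1.01  1.  ]
[ 0.16483731 -0.34490983 -3.2900097 ] [-0.005 -0.003  0.     0.013 -0.002 -0.002 -0.008] [ -0.2  13.1   8.9 -31.2   0.8  -1.4  -0. ]
```

{"op": "arm_command", "data": {"commands": "20 10 0 0.03 0.09 0;25 15 0 0.03 0.09 0;25 15 0 0.02 0.08 0;20 15 -10 0 0 0"}}

```text
time_s: 22.08
tcp_pos: [0.4435, 0.1845, 0.3715]
orientation: [0.715, -0.681, 0.081, -0.136]
force: [0.9, 0.7, -4.3]
grip_width: 0.0109
```

```bash
python3 e.py "(.28,-.09,-.955)" "(.3,.954,0)"
```

```text
rotvec [-0.127 -0.199 -0.006] 0.23587003769462772 [0.4435 0.1845 0.3715] [ 1.37 -0.31 -1.53  1.83 -0.34  1.24  1.19]
```

The elbow has swung to its limits (j2, j3). I'll go back over the torch at a larger radius to free it, then recross farther out.

{"op": "arm_command", "data": {"commands": "15 -35 20 0 0 0;20 -40 20 0 0 0;20 -45 10 0 0 0;20 -45 10 0 0 0;20 -45 5 0 0 0;20 -45 0 0 0 0;20 -45 0 0 0 0;15 -45 0 0 0 0;15 -45 0 0 0 0;0 0 0 0 0 0"}}

```text
time_s: 23.32
tcp_pos: [0.4955, -0.1882, 0.4497]
orientation: [0.703, -0.688, 0.037, -0.174]
force: [-0.1, 0.9, -4.1]
grip_width: 0.0111
```

```bash
python3 e.py "(.28,-.09,-.955)" "(.3,.954,0)"
```

```text
rotvec [-0.082 -0.09  -0.011] 0.12269644846611102 [ 0.4955 -0.1882  0.4497] [ 2.22 -0.31 -1.53  1.67 -0.43  1.34  2.  ]
```

```bash
cat > fk.py <<'E'
import numpy as np, itertools
from scipy.optimize import least_squares
from scipy.spatial.transform import Rotation as R
D="""-.95 .501 -.427 1.55 .221 1.138 -.21 .2274 .6082 .2382 -.695 .6965 -.126 .1257
-.53 .3 .02 1.84 .46 1.3 -.75 .4909 .0745 .2743 -.35 .594 -.362 .628
-.39 .61 .14 2.09 .66 .69 -.88 .4876 -.0545 .0312 -.36 .588 -.368 .624
-.74 .54 -.08 1.76 .41 1.21 -1.07 .4522 .2573 .1535 -.366 .584 -.37 .623
-.81 .63 -.09 1.51 .37 1.4 -1.09 .4754 .3441 .1916 -.359 .581 -.371 .629
-.1 -.13 -.41 2.4 .54 .68 .1 .401 .0587 .2298 -.631 .693 -.031 .348
.97 -.29 -.91 2.42 -.27 .52 1.36 .4006 -.0343 .2268 -.667 .682 -.013 .298
1.03 .03 -1.1 1.85 .01 1.28 1.2 .4442 .0088 .3639 .706 -.693 .105 -.102
1.22 .28 -.88 1.66 .21 1.32 1.6 .4584 -.2751 .3561 .705 -.696 .102 -.091
1.21 .34 -.75 2.28 .55 .22 1.32 .4602 -.2604 .1252 -.666 .704 .057 .242
.83 .36 -.54 2.26 .65 .3 1.0 .4745 -.1999 .0966 -.668 .711 .003 .221
.67 .51 -.37 2.24 1.12 .2 .55 .493 -.2128 .0325 -.663 .715 .004 .224
.75 .52 -.46 2.23 1.04 .26 .65 .4888 -.2067 .032 -.67 .712 -.003 .21
1.82 .08 -1.33 1.92 .03 .94 1.76 .4515 -.273 .3436 -.676 .709 -.012 .2
1.41 -.3 -1.03 1.94 -.29 1.1 1.73 .4581 -.1032 .4004 -.673 .711 -.016 .203
1.24 -.31 -1.54 1.93 -.17 1.01 1.0 .4634 .1798 .3389 -.674 .71 -.015 .201
1.37 -.31 -1.53 1.83 -.34 1.24 1.19 .4435 .1845 .3715 .715 -.681 .081 -.136
2.22 -.31 -1.53 1.67 -.43 1.34 2.0 .4955 -.1882 .4497 .703 -.688 .037 -.174"""
D=np.array([l.split() for l in D.split("\n")],float)
Rm=R.from_quat(np.roll(D[:,10:],-1,1))
# x: d1,a1,L1,a3,L2,a5,a6x,Lt + yaw offset base, tool; chain z y z y z y z, link offsets in x,z
def fk(x,q,sg):
    p=np.zeros(3);A=R.from_euler("z",x[0])
    off=[(0,x[1]),(x[2],x[3]),(0,0),(x[4],x[5]),(x[6],x[7]),(0,0),(x[8],x[9])]
    ax="zyzyzyz"
    for i in range(7):
        if i: p=p+A.apply([off[i][0],0,off[i][1]]) if i!=0 else p
        else: p=p+A.apply([0,0,x[1]])
        A=A*R.from_euler(ax[i],sg[i]*q[i])
    p=p+A.apply([x[10],x[11],x[12]]);A=A*R.from_rotvec(x[13:16])
    return p,A
if __name__=="__main__":
    best=[]
    T0=Rm[0]
    for s in itertools.product((1,-1),repeat=4):
        sg=[s[0],1,s[1],1,s[2],1,s[3]]
        x0=np.array([0,.3,0,0,0.05,.3,-.05,.3,.07,.0,0,0,.3,0,0,0])
        _,A=fk(x0,D[0,:7],sg);x0[13:]=(A.inv()*T0).as_rotvec()
        def f(x):
            e=[]
            for i,d in enumerate(D):
                p,A=fk(x,d[:7],sg);e+=[*((p-d[7:10])*3),*(A.inv()*Rm[i]).as_rotvec()]
            return e
        w=least_squares(f,x0,loss="soft_l1",f_scale=.05,max_nfev=60);best.append((np.sqrt(np.mean(np.square(f(w.x)))),sg,w.x))
    best.sort(key=lambda b:b[0])
    for b in best[:3]: print(b[0],b[1],b[2].round(3))
    np.save("fk.npy",np.r_[best[0][2],best[0][1]])
E
python3 fk.py
```

```text
0.010057950997058222 [-1, 1, -1, 1, -1, 1, -1] [-0.037  0.325  0.008  0.025  0.004  0.511  0.002  0.464  0.011  0.524
 -0.007  0.005 -0.165  1.201 -1.243 -1.229]
0.391161825382572 [-1, 1, -1, 1, 1, 1, -1] [-0.121  0.186  0.012 -0.114  0.115  0.311 -0.132  0.387  0.096 -0.392
 -0.059 -0.041  0.381  1.414 -1.399 -1.557]
0.45555748065197466 [1, 1, -1, 1, -1, 1, 1] [-0.824  0.227  0.066 -0.073  0.579 -0.713 -0.454 -0.141  0.772  3.343
 -0.4    0.134 -3.841  1.115 -1.677 -1.93 ]
```

The arm fits a spherical-shoulder and wrist model well (about 3 mm). I'll use it to emulate the controller and find a path that frees the elbow.

```bash
cat > sim.py <<'E'
import numpy as np
from fk import fk
from scipy.spatial.transform import Rotation as R
B=np.load("fk.npy");X,SG=B[:16],B[16:]
LO=np.array([-2.88,-.31,-1.54,.2,-1.41,.19,-2.57]);HI=np.array([2.88,2.03,1.56,2.42,4.55,2.02,2.57])
F=lambda q:fk(X,q,SG)
def J(q):
    p,A=F(q);M=np.zeros((6,7))
    for i in range(7):
        d=np.zeros(7);d[i]=1e-5;p2,A2=F(q+d);M[:3,i]=(p2-p)/1e-5;M[3:,i]=(A2*A.inv()).as_rotvec()/1e-5
    return M
def row(q,c,n=6,lam=.02,mode="clip"):
    p,A=F(q);c=np.array(c,float);P=p+c[:3]/1e3;T=R.from_rotvec(c[3:])*A
    for _ in range(n):
        p,A=F(q);e=np.r_[P-p,(T*A.inv()).as_rotvec()];M=J(q)
        q=np.clip(q+M.T@np.linalg.solve(M@M.T+lam**2*np.eye(6),e),LO,HI)
    return q
def run(q,rows,**k):
    for c in rows: q=row(q,c,**k)
    return q
def show(q): p,A=F(q);print(np.round(q,2),p.round(3),A.as_matrix()[:,1].round(2),A.as_matrix()[:,2].round(2))
E
cat > t.py <<'E'
from sim import *
q=np.array([1.37,-.31,-1.53,1.83,-.34,1.24,1.19])
L=[(15,-35,20),(20,-40,20),(20,-45,10),(20,-45,10),(20,-45,5),(20,-45,0),(20,-45,0),(15,-45,0),(15,-45,0)]
for n in(1,2,6): show(run(q,[l+(0,0,0) for l in L],n=n))
print("meas 2.22 -.31 -1.53 1.67 -.43 1.34 2.0 .4955 -.1882 .4497")
q=np.array([.75,.52,-.46,2.23,1.04,.26,.65])
L=[(-1,0,15),(-4,0,25),(-6,-5,25),(-6,-20,15),(-6,-25,15),(0,-20,25),(0,0,45),(0,0,50),(0,0,50),(0,0,50)]
for n in(1,2,6): show(run(q,[l+(0,0,0) for l in L],n=n))
print("meas 1.82 .08 -1.33 1.92 .03 .94 1.76 .4515 -.273 .3436")
q=np.array([2.22,-.31,-1.53,1.67,-.43,1.34,2.0]);show(q)
u,s,v=np.linalg.svd(J(q));print("null",v[-1].round(2))
for nm,L in dict(out=[(40,-10,0,0,0,0)]*5,ny=[(0,-45,0,0,0,0)]*5,down=[(0,0,-40,0,0,0)]*3,up=[(20,0,40,0,0,0)]*5,base=[(-20,-40,0,0,0,-.09)]*4,yawp=[(0,0,0,0,0,.17)]*5,yawm=[(0,0,0,0,0,-.17)]*5,outdn=[(40,-20,-30,0,0,0)]*5).items(): print(nm);show(run(q,L,n=2))
E
python3 t.py
```

```text
[ 2.88 -0.31 -1.54  1.2  -0.63  1.47  1.8 ] [ 0.426 -0.482  0.686] [ 0.42 -0.31 -0.85] [0.78 0.61 0.16]
[ 2.88 -0.31 -1.54  1.3  -0.77  1.59  1.97] [ 0.437 -0.417  0.639] [ 0.48 -0.09 -0.87] [0.64 0.71 0.28]
[ 2.88 -0.31 -1.54  1.26 -1.04  1.8   2.16] [ 0.486 -0.312  0.698] [ 0.61  0.19 -0.77] [0.29 0.85 0.44]
meas 2.22 -.31 -1.53 1.67 -.43 1.34 2.0 .4955 -.1882 .4497
[ 1.85  0.15 -1.46  1.93  0.14  0.93  1.65] [ 0.461 -0.254  0.337] [ 0.26 -0.07 -0.96] [ 0.26  0.97 -0.  ]
[ 1.82  0.15 -1.4   1.89  0.16  0.93  1.63] [ 0.465 -0.283  0.35 ] [ 0.27 -0.11 -0.96] [ 0.31  0.95 -0.02]
[ 1.82  0.15 -1.4   1.89  0.16  0.93  1.63] [ 0.465 -0.283  0.35 ] [ 0.27 -0.11 -0.96] [ 0.31  0.95 -0.02]
meas 1.82 .08 -1.33 1.92 .03 .94 1.76 .4515 -.273 .3436
[ 2.22 -0.31 -1.53  1.67 -0.43  1.34  2.  ] [ 0.49  -0.196  0.442] [ 0.19 -0.01 -0.98] [0.3  0.95 0.05]
null [ 0.07 -0.48  0.42  0.   -0.54  0.22  0.5 ]
out
[ 2.86 -0.31 -1.54  1.39 -0.8   1.47  2.08] [ 0.45  -0.433  0.613] [ 0.52 -0.11 -0.84] [0.59 0.76 0.27]
ny
[ 2.88 -0.31 -1.54  1.38 -0.77  1.54  2.45] [ 0.424 -0.424  0.602] [ 0.48 -0.07 -0.88] [0.33 0.94 0.1 ]
down
[ 2.37 -0.31 -1.54  1.88 -0.53  1.11  2.11] [ 0.452 -0.265  0.356] [ 0.26 -0.03 -0.96] [0.43 0.9  0.09]
up
[ 2.84 -0.31 -1.54  1.   -0.7   1.85  1.93] [ 0.443 -0.335  0.743] [ 0.39 -0.07 -0.92] [0.53 0.83 0.17]
base
[ 2.64 -0.31 -1.54  1.64 -0.45  1.35  1.99] [ 0.386 -0.379  0.456] [ 0.2  -0.09 -0.98] [0.66 0.75 0.07]
yawp
[ 2.59 -0.15 -1.54  1.61 -0.37  1.42  2.57] [ 0.35  -0.366  0.487] [ 0.24  0.01 -0.97] [0.08 1.   0.03]
yawm
[ 2.06 -0.31 -1.25  1.73 -0.53  1.33  1.27] [ 0.475 -0.219  0.467] [ 0.3  -0.   -0.95] [0.88 0.37 0.28]
outdn
[ 2.88 -0.31 -1.54  1.67 -0.89  1.22  2.3 ] [ 0.421 -0.474  0.501] [ 0.56 -0.18 -0.81] [0.62 0.74 0.27]
```

```bash
cat >> sim.py <<'E'
from scipy.optimize import lsq_linear
def row(q,c,n=3,lam=.03,**k):
    p,A=F(q);c=np.array(c,float);P=p+c[:3]/1e3;T=R.from_rotvec(c[3:])*A
    for _ in range(n):
        p,A=F(q);e=np.r_[P-p,(T*A.inv()).as_rotvec()]
        w=lsq_linear(np.r_[J(q),lam*np.eye(7)],np.r_[e,np.zeros(7)],(np.minimum(LO-q,0)-1e-9,np.maximum(HI-q,0)+1e-9));q=q+w.x
    return q
E
cat > t2.py <<'E'
from sim import *
q=np.array([1.37,-.31,-1.53,1.83,-.34,1.24,1.19])
L=[(15,-35,20),(20,-40,20),(20,-45,10),(20,-45,10),(20,-45,5),(20,-45,0),(20,-45,0),(15,-45,0),(15,-45,0)]
for lam in(.03,.1): show(run(q,[l+(0,0,0) for l in L],lam=lam))
print("meas 2.22 -.31 -1.53 1.67 -.43 1.34 2.0 .4955 -.1882 .4497")
q=np.array([2.22,-.31,-1.53,1.67,-.43,1.34,2.0])
for nm,L in dict(out=[(40,-10,0,0,0,0)]*5,ny=[(0,-45,0,0,0,0)]*5,down=[(0,0,-40,0,0,0)]*3,up=[(20,0,40,0,0,0)]*5,base=[(-20,-40,0,0,0,-.09)]*4,yawp=[(0,0,0,0,0,.17)]*5,yawm=[(0,0,0,0,0,-.17)]*5,yawmout=[(30,0,0,0,0,-.17)]*6,pitchf=[(0,0,0,0,.15,0)]*4,pitchb=[(0,0,0,0,-.15,0)]*4,rollp=[(0,0,0,.15,0,0)]*4,rollm=[(0,0,0,-.15,0,0)]*4).items(): print(nm);show(run(q,L))
E
python3 t2.py
```

```text
[ 2.22 -0.31 -1.54  1.63 -0.42  1.43  1.97] [ 0.482 -0.177  0.457] [ 0.15  0.02 -0.99] [0.3  0.95 0.07]
[ 2.21 -0.31 -1.54  1.63 -0.42  1.42  1.96] [ 0.482 -0.176  0.456] [ 0.15  0.02 -0.99] [0.3  0.95 0.07]
meas 2.22 -.31 -1.53 1.67 -.43 1.34 2.0 .4955 -.1882 .4497
out
[ 2.18 -0.31 -1.54  1.61 -0.43  1.32  1.93] [ 0.527 -0.178  0.469] [ 0.25 -0.03 -0.97] [0.3  0.95 0.05]
ny
[ 2.61 -0.31 -1.54  1.63 -0.49  1.39  2.37] [ 0.402 -0.349  0.46 ] [ 0.22 -0.03 -0.97] [0.3  0.95 0.04]
down
[ 2.17 -0.31 -1.54  1.92 -0.47  1.09  2.06] [ 0.464 -0.184  0.333] [ 0.2  -0.01 -0.98] [0.3  0.95 0.05]
up
[ 2.29 -0.31 -1.54  1.23 -0.44  1.72  1.87] [ 0.512 -0.165  0.635] [ 0.22 -0.02 -0.98] [0.3  0.95 0.05]
base
[ 2.56 -0.31 -1.54  1.66 -0.43  1.34  1.97] [ 0.402 -0.348  0.444] [ 0.18 -0.08 -0.98] [0.62 0.79 0.05]
yawp
[ 1.79  0.11 -1.46  1.68 -0.06  1.36  2.46] [ 0.454 -0.174  0.448] [ 0.14  0.14 -0.98] [-0.52  0.86  0.04]
yawm
[ 2.11 -0.31 -1.54  1.67 -0.25  1.31  1.01] [ 0.49  -0.196  0.442] [ 0.12 -0.15 -0.98] [0.91 0.4  0.05]
yawmout
[ 1.99 -0.31 -1.54  1.62 -0.19  1.33  0.69] [ 0.516 -0.153  0.467] [ 0.14 -0.2  -0.97] [0.96 0.25 0.08]
pitchf
[ 2.08 -0.31 -1.54  1.65 -0.08  1.77  1.86] [ 0.326 -0.139  0.47 ] [-0.34 -0.03 -0.94] [ 0.28  0.95 -0.13]
pitchb
[ 1.29 -0.31 -0.49  2.15 -0.94  0.88  2.53] [ 0.49  -0.196  0.442] [ 0.71 -0.01 -0.7 ] [0.22 0.95 0.21]
rollp
[ 2.54 -0.31 -1.54  1.76 -0.77  1.78  2.24] [ 0.406 -0.129  0.466] [ 0.22  0.52 -0.82] [0.3  0.77 0.57]
rollm
[ 1.55 -0.31 -1.34  1.87  0.29  1.02  1.38] [ 0.49  -0.196  0.442] [ 0.19 -0.56 -0.81] [ 0.3   0.82 -0.5 ]
```

```bash
cat > t3.py <<'E'
from sim import *
from rig import r
rng=np.random.default_rng(0)
q0=np.array(r.observe()["joint_pos"]);show(q0)
up=np.array([.28,-.09,-.955])
# rest axis in tool coords: vertical when tool oriented as at grasp
z=np.array([.3,.954,0]);p=up/np.linalg.norm(up);z-=p*(z@p);z/=np.linalg.norm(z)
ez=np.c_[np.cross(p,z),p,z].T@[0,0,1]
tilt=lambda q:np.arccos(np.clip(F(q)[1].apply(ez)[2],-1,1))
def cost(q): return abs(q[2])+2*max(0,.2-q[1])+.5*max(0,abs(q[6])-1.5)+.5*max(0,abs(q[0])-1)
def ok(q):
    p,_=F(q);return tilt(q)<.4 and p[2]>.42 and p[2]<.62 and p[0]<.66 and -.33<p[1]<.3 and p[0]>.38
pool=[(cost(q0),q0,[])]
for d in range(4):
    new=list(pool)
    for c,q,s in pool:
        for _ in range(40):
            v=rng.normal(size=3);v*=40*rng.random()/np.linalg.norm(v);w=rng.uniform(-1,1,3)*[.08,.08,.17];rw=np.r_[v.round(),w.round(2)]
            qq=q;good=True
            for _ in range(5):
                qq=row(qq,rw,n=1)
                if not ok(qq): good=False;break
            if good:new.append((cost(qq),qq,s+[rw]))
    new.sort(key=lambda a:a[0]);pool=new[:8];print(d,pool[0][0])
c,q,s=pool[0];show(q);print("tilt",tilt(q))
for a in s:print(a)
np.save("q1.npy",q)
E
timeout 500 python3 t3.py
```

```text
[ 2.22 -0.31 -1.53  1.67 -0.43  1.34  2.  ] [ 0.492 -0.194  0.444] [ 0.2  -0.   -0.98] [0.29 0.95 0.05]
0 1.7397855769012813
1 0.9574332760203855
2 0.06401169272766973
3 0.008413268227476688
[-0.1   0.27 -0.01  1.06 -0.17  1.6   0.77] [0.655 0.115 0.603] [ 0.2   0.19 -0.96] [0.59 0.76 0.27]
tilt 0.3799852459445183
[ 3.0e+01  1.8e+01  6.0e+00 -4.0e-02  2.0e-02 -1.4e-01]
[-1.4e+01  3.6e+01  8.0e+00  1.0e-02 -6.0e-02  1.2e-01]
[ 3.8e+01 -1.0e+00  4.0e+00  3.0e-02  6.0e-02  7.0e-02]
[ 1.    8.   14.    0.02  0.02 -0.11]
```

{"op": "arm_command", "data": {"commands": "30 18 6 -0.04 0.02 -0.14;30 18 6 -0.04 0.02 -0.14;30 18 6 -0.04 0.02 -0.14;30 18 6 -0.04 0.02 -0.14;30 18 6 -0.04 0.02 -0.14;-14 36 8 0.01 -0.06 0.12;-14 36 8 0.01 -0.06 0.12;-14 36 8 0.01 -0.06 0.12;-14 36 8 0.01 -0.06 0.12;-14 36 8 0.01 -0.06 0.12"}}

```text
time_s: 24.58
tcp_pos: [0.4675, 0.0254, 0.5199]
orientation: [-0.617, 0.685, -0.078, 0.379]
force: [-0.4, 0.6, -2.1]
grip_width: 0.0114
```

```bash
cat > t4.py <<'E'
exec(open("t3.py").read().split("pool=")[0])
print("tilt",tilt(q0),cost(q0))
print("after seg3")
q=q0
for i in range(5):
    q=row(q,(38,-1,4,.03,.06,.07));show(q)
E
python3 t4.py
```

```text
[ 0.65 -0.3  -0.75  1.78  0.07  1.24  0.77] [0.472 0.032 0.512] [ 0.36 -0.23 -0.9 ] [0.62 0.79 0.04]
tilt 0.14715858559097988 1.7530293055687622
after seg3
[ 0.66 -0.16 -0.8   1.68  0.12  1.28  0.8 ] [0.51  0.031 0.516] [ 0.32 -0.18 -0.93] [0.56 0.83 0.03]
[ 0.65 -0.01 -0.85  1.56  0.18  1.34  0.82] [0.548 0.03  0.52 ] [ 0.27 -0.13 -0.95] [0.51 0.86 0.03]
[ 0.61  0.14 -0.88  1.43  0.26  1.43  0.83] [0.586 0.029 0.524] [ 0.22 -0.08 -0.97] [0.45 0.9  0.02]
[ 0.54  0.29 -0.9   1.28  0.32  1.53  0.87] [0.624 0.028 0.528] [ 0.17 -0.04 -0.98] [0.38 0.92 0.03]
[ 0.46  0.43 -0.89  1.11  0.38  1.65  0.93] [0.662 0.027 0.532] [ 0.11 -0.   -0.99] [0.32 0.95 0.03]
```

```bash
cat > t5.py <<'E'
exec(open("t3.py").read().split("pool=")[0])
def plan(q,xyz,psi,n,say=0):
    Ag=R.from_matrix(np.c_[np.cross(p,z),p,z]);T=R.from_euler("z",psi)*Ag
    for k in range(n,0,-1):
        P,A=F(q);e=(np.array(xyz)-P)/k*1e3;w=(T*A.inv()).as_rotvec()/k
        q=row(q,np.r_[e,w])
        if say:print(e.round(),w.round(3))
    return q
for psi in(-.35,-.1,0.2,.5,.8):
    print("psi",psi);q=plan(q0,(.54,.15,.45),psi,5);show(q);q=plan(q,(.47,.385,.2),psi,8);show(q);q=plan(q,(.465,.385,.038),psi,6);show(q);print(tilt(q))
E
python3 t5.py
```

```text
[ 0.65 -0.3  -0.75  1.78  0.07  1.24  0.77] [0.472 0.032 0.512] [ 0.36 -0.23 -0.9 ] [0.62 0.79 0.04]
psi -0.35
[ 0.51  0.19 -1.16  1.61  0.47  1.39  0.21] [0.54 0.15 0.45] [ 0.23 -0.18 -0.96] [ 0.61  0.79 -0.  ]
[-0.22  0.61 -0.96  1.76  0.85  1.22 -0.58] [0.47  0.385 0.2  ] [ 0.23 -0.18 -0.96] [ 0.61  0.79 -0.  ]
[-0.34  0.82 -0.79  1.85  1.07  1.02 -0.8 ] [0.465 0.385 0.038] [ 0.23 -0.18 -0.96] [ 0.61  0.79 -0.  ]
0.0
psi -0.1
[ 0.54  0.1  -1.08  1.65  0.35  1.28  0.56] [0.54 0.15 0.45] [ 0.27 -0.12 -0.96] [ 0.39  0.92 -0.  ]
[-0.21  0.55 -0.92  1.82  0.84  1.11 -0.33] [0.47  0.385 0.2  ] [ 0.27 -0.12 -0.96] [ 0.39  0.92 -0.  ]
[-0.35  0.76 -0.74  1.91  1.1   0.9  -0.6 ] [0.465 0.385 0.038] [ 0.27 -0.12 -0.96] [ 0.39  0.92 -0.  ]
2.580956827951785e-08
psi 0.2
[ 0.51  0.03 -0.93  1.69  0.19  1.18  1.  ] [0.54 0.15 0.45] [ 0.29 -0.03 -0.96] [ 0.11  0.99 -0.  ]
[-0.2   0.47 -0.87  1.88  0.79  0.95  0.  ] [0.47  0.385 0.2  ] [ 0.29 -0.03 -0.96] [ 0.11  0.99 -0.  ]
[-0.38  0.69 -0.65  1.98  1.11  0.74 -0.33] [0.465 0.385 0.038] [ 0.29 -0.03 -0.96] [ 0.11  0.99 -0.  ]
1.7184857420132772e-07
psi 0.5
[ 0.45  0.   -0.79  1.7   0.05  1.14  1.42] [0.54 0.15 0.45] [ 0.29  0.06 -0.96] [-0.19  0.98 -0.  ]
[-0.2   0.41 -0.79  1.93  0.7   0.8   0.39] [0.47  0.385 0.2  ] [ 0.29  0.06 -0.96] [-0.19  0.98 -0.  ]
[-0.42  0.63 -0.52  2.03  1.07  0.55  0.01] [0.465 0.385 0.038] [ 0.29  0.06 -0.96] [-0.19  0.98 -0.  ]
8.772722500285802e-07
psi 0.8
[ 0.39  0.01 -0.66  1.7  -0.06  1.15  1.81] [0.54 0.15 0.45] [ 0.26  0.14 -0.96] [-0.47  0.88 -0.  ]
[-0.2   0.36 -0.69  1.95  0.53  0.68  0.86] [0.47  0.385 0.2  ] [ 0.26  0.14 -0.96] [-0.47  0.88 -0.  ]
[-0.48  0.58 -0.38  2.06  0.89  0.37  0.49] [0.465 0.385 0.038] [ 0.26  0.14 -0.96] [-0.47  0.88 -0.  ]
2.1666718804024868e-06
```

{"op": "arm_command", "data": {"commands": "14 25 -14 0 0 0;14 25 -14 0 0 0;14 25 -14 0 0 0;14 25 -14 0 0 0;14 25 -14 0 0 0;-10 34 -35 0 0 0;-10 34 -35 0 0 0;-10 34 -35 0 0 0;-10 34 -35 0 0 0;-10 34 -35 0 0 0"}}

```text
time_s: 25.82
tcp_pos: [0.4808, 0.3507, 0.2601]
orientation: [-0.628, 0.681, -0.07, 0.371]
force: [1.2, 0.4, -3.1]
grip_width: 0.0111
```

```bash
cat > t6.py <<'E'
exec(open("t5.py").read().split("for psi")[0])
s=r.observe();print(s["tcp_pos"].round(4))
from h import toolT
A=R.from_matrix(toolT(s)[:3,:3]);Ag=R.from_matrix(np.c_[np.cross(p,z),p,z])
a=A.apply(ez);print("rest tilt",np.arccos(a[2]),"fix rotvec",(R.align_vectors([[0,0,1]],[a])[0]).as_rotvec().round(3))
E
python3 t6.py
```

```text
[-0.09  0.53 -1.1   1.81  0.95  1.3  -0.6 ] [0.494 0.346 0.267] [ 0.37 -0.21 -0.91] [0.59 0.8  0.06]
[0.4808 0.3507 0.2601]
rest tilt 0.1473086639005394 fix rotvec [0.027 0.145 0.   ]
```

{"op": "arm_command", "data": {"commands": "-4 12 -35 0.013 0.072 0;-4 10 -35 0.013 0.072 0;-4 8 -30 0 0 0;-3 5 -30 0 0 0;0 0 -10 0 0 0;0 0 0 0 0 0"}}

```text
time_s: 26.58
tcp_pos: [0.4521, 0.4, 0.1065]
orientation: [-0.636, 0.698, -0.12, 0.306]
force: [-0.2, -0.3, -2.6]
grip_width: 0.0117
```

```bash
python3 t6.py; python3 - <<'E'
from h import *
for n in("scene","top"):
    p=r.read_camera(n)
    for t,z in(("rod_rest",.08),("frit_jar_mid",.037)):
        for q in r.tip_of(t,p)[:1]: print(n,t,round(q["p"],2),at_z(p,q["pixel"],z).round(3))
    if n=="scene": cv2.imwrite("pics/s7.png",cv2.resize(p["frame"][110:290,280:500],None,fx=3.5,fy=3.3))
E
```

```text
[-0.22  0.79 -1.    1.8   1.03  1.18 -0.7 ] [0.468 0.398 0.115] [ 0.22 -0.16 -0.96] [ 0.58  0.81 -0.  ]
[0.4521 0.4    0.1065]
rest tilt 0.020373897673816106 fix rotvec [-0.01  -0.018  0.   ]
scene rod_rest 0.61 [0.449 0.401 0.08 ]
scene frit_jar_mid 0.64 [0.478 0.273 0.037]
top rod_rest 0.82 [0.444 0.414 0.08 ]
top frit_jar_mid 0.57 [0.474 0.265 0.037]
```

View pics/s7.png

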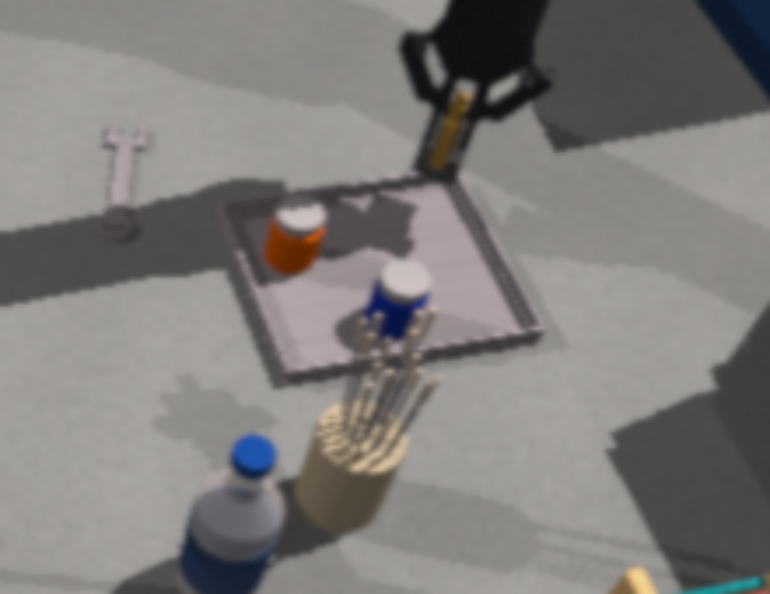

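The picture shows the rest held upright over the tray's near-left corner at (445,140), with the orange jar (297,240) and blue jar (400,300) standing. I'll shift inwards and lower.

{"op": "arm_command", "data": {"commands": "8 -10 -12 -0.01 -0.018 0;9 -10 -15 0 0 0;8 -10 -15 0 0 0;0 0 -10 0 0 0;0 0 0 0 0 0;0 0 0 0 0 0"}}

```text
time_s: 27.62
tcp_pos: [0.4817, 0.3656, 0.0527]
orientation: [-0.633, 0.698, -0.113, 0.316]
force: [-0.6, 0.5, -4.0]
grip_width: 0.011
```

```bash
python3 t6.py
```

```text
[-0.2   0.85 -0.93  1.84  1.14  1.1  -0.74] [0.498 0.364 0.062] [ 0.24 -0.17 -0.95] [0.58 0.81 0.  ]
[0.4817 0.3656 0.0527]
rest tilt 0.005076473815094511 fix rotvec [0.    0.005 0.   ]
```

{"op": "arm_command", "data": {"commands": "0 0 -8 0 0 0;0 0 -5 0 0 0;0 0 -3 0 0 0;0 0 -1 0 0 0;0 0 0 0 0 0"}}

```text
time_s: 28.25
tcp_pos: [0.4816, 0.3676, 0.0369]
orientation: [-0.634, 0.697, -0.112, 0.317]
force: [-0.3, -0.3, -3.2]
grip_width: 0.0115
```

{"op": "arm_command", "data": {"commands": "0 0 -2 0 0 0;0 0 0 0 0 0;0 0 0 0 0 0"}}

```text
time_s: 28.62
tcp_pos: [0.4821, 0.3682, 0.0368]
orientation: [-0.634, 0.696, -0.111, 0.317]
force: [1.1, -1.4, -2.0]
grip_width: 0.0114
```

{"op": "arm_command", "data": {"commands": "0 0 -1 0 0 0;0 0 0 0 0 0;0 0 0 0 0 0;0 0 0 0 0 0;-5 3 20 0 0 0;-10 7 40 0 0 0;-10 7 40 0 0 0;0 0 50 0 0 0;0 0 50 0 0 0;0 0 0 0 0 0", "gripper": 50}}

```text
time_s: 29.88
tcp_pos: [0.4529, 0.389, 0.249]
orientation: [-0.636, 0.695, -0.109, 0.316]
force: [-0.7, -0.3, 0.1]
grip_width: 0.0427
```

```bash
python3 - <<'E'
from h import *
for n in("scene","top"):
    p=r.read_camera(n)
    for t,z in(("rod_rest",.004),("rest_mid",.038),("frit_jar_mid",.037),("grip",.053),("bolt_axis",.053)):
        for q in r.tip_of(t,p)[:1]: print(n,t,round(q["p"],2),at_z(p,q["pixel"],z).round(3))
    if n=="scene": a=cv2.resize(p["frame"][140:260,310:470],None,fx=4,fy=4)
    else: b=cv2.resize(p["frame"][170:290,60:220],None,fx=4,fy=4)
cv2.imwrite("pics/s8.png",cv2.resize(np.hstack([a,b]),(800,300)))
s=r.observe();print(s["tcp_pos"],s["joint_pos"].round(2),s["grip_width"])
E
```

```text
scene rod_rest 0.59 [0.489 0.366 0.004]
scene rest_mid 0.5 [0.463 0.386 0.038]
scene frit_jar_mid 0.65 [0.478 0.275 0.037]
scene grip 0.92 [ 0.553 -0.261  0.053]
scene bolt_axis 0.84 [ 0.67  -0.123  0.053]
top rod_rest 0.57 [0.477 0.375 0.004]
top rest_mid 0.74 [0.476 0.377 0.038]
top frit_jar_mid 0.63 [0.477 0.27  0.037]
top grip 0.57 [ 0.555 -0.269  0.053]
top bolt_axis 0.78 [ 0.678 -0.127  0.053]
[0.45260665 0.38590498 0.24259468] [-0.12  0.61 -1.13  1.74  0.87  1.33 -0.55] 0.04277168934384862
```

View pics/s8.png

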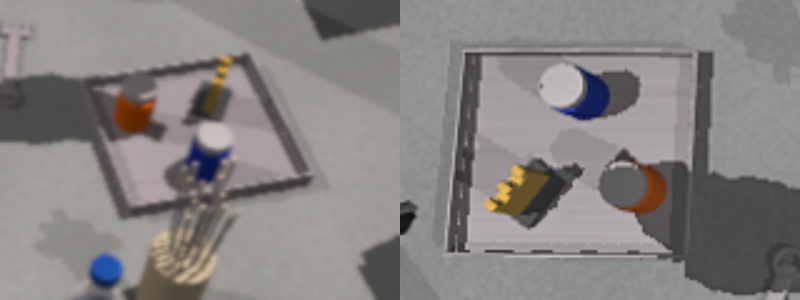

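Both pieces stand upright inside the tray (rest at (217,88) left panel, (520,190) right panel), clear of the blue jar. Next I plan the wrench approach with the model.

```bash
cat > t7.py <<'E'
from sim import *
from rig import r
def ori(lean,az,sgn):
    h=np.array([np.cos(az),np.sin(az),0]);p=np.sin(lean)*h-np.cos(lean)*np.array([0,0,1]);z=sgn*np.array([h[1],-h[0],0]);return R.from_matrix(np.c_[np.cross(p,z),p,z])
def plan(q,xyz,T,n):
    m=[]
    for k in range(n,0,-1):
        P,A=F(q);q=row(q,np.r_[(np.array(xyz)-P)/k*1e3,(T*A.inv()).as_rotvec()/k]);m.append(q)
    return q
BO=np.array([.674,-.1265])
def push(a,rad,off):
    u=np.array([-np.cos(a),-np.sin(a)]);t=np.array([-np.sin(a),np.cos(a)]);return BO+rad*u-off*t
if __name__=="__main__":
  q0=np.array(r.observe()["joint_pos"])
  for az in(1.05,1.4):
   for sg in(1,-1):
    print("az",az,sg);q=q0;d=np.deg2rad
    for xyz,le,n in[((.56,.15,.42),0,8),((.58,-.15,.43),0,8),((.6,-.33,.3),10,6),((*push(.864,.18,.05),.10),25,5),((*push(.864,.18,.045),.036),25,4),((*push(.4,.18,.03),.036),35,6),((*push(0,.18,.027),.036),45,6),((*push(-.178,.18,.025),.036),45,4),((*push(-.3,.18,.018),.036),45,4)]:
        q=plan(q,xyz,ori(d(le),az,sg),n);P,A=F(q);e=np.linalg.norm(P-xyz);print(np.round(q,2),np.round(xyz,3),"err",e.round(3),(ori(d(le),az,sg)*A.inv()).magnitude().round(2))
E
python3 t7.py
```

```text
az 1.05 1Traceback (most recent call last):
  File "t7.py", line 19, in <module>
    q=plan(q,xyz,ori(d(le),az,sg),n);P,A=F(q);e=np.linalg.norm(P-xyz);print(np.round(q,2),np.round(xyz,3),"err",e.round(3),(ori(d(le),az,sg)*A.inv()).magnitude().round(2))
                                                                                                                           ^^^^^^^^^^^^^^^^^^^^^^^^^^^^^^^^^^^^^^^^^^^^
AttributeError: 'float' object has no attribute 'round'
```

```bash
sed -i 's/(ori(d(le),az,sg)\*A.inv()).magnitude().round(2)/round(float((ori(d(le),az,sg)*A.inv()).magnitude()),2)/' t7.py; python3 t7.py
```

```text
az 1.05 1
[ 0.44  0.35 -1.    1.48  0.29  1.47 -1.09] [0.56 0.15 0.42] err 0.0 0.0
[ 0.88  0.38 -0.94  1.41  0.3   1.51 -0.56] [ 0.58 -0.15  0.43] err 0.0 0.0
[ 1.1   0.64 -0.88  1.39  0.31  1.31 -0.27] [ 0.6  -0.33  0.3 ] err 0.0 0.0
[ 1.21  0.9  -0.89  1.61  0.28  0.93 -0.14] [ 0.595 -0.296  0.1  ] err 0.0 0.0
[ 1.19  0.98 -0.84  1.63  0.32  0.83 -0.13] [ 0.591 -0.293  0.036] err 0.0 0.0
[ 1.4   1.01 -0.94  1.87  0.25  0.71 -0.02] [ 0.52  -0.224  0.036] err 0.0 0.0
[ 1.5   1.12 -1.01  2.    0.21  0.63  0.05] [ 0.494 -0.154  0.036] err 0.0 0.0
[ 1.48  1.11 -1.01  2.06  0.21  0.55  0.03] [ 0.492 -0.119  0.036] err 0.0 0.0
[ 1.44  1.1  -1.01  2.09  0.2   0.49 -0.  ] [ 0.497 -0.091  0.036] err 0.0 0.0
az 1.05 -1
[ 0.59  0.67 -1.53  1.46  0.69  1.63  1.74] [0.56 0.15 0.42] err 0.0 0.0
[ 1.05  0.7  -1.53  1.39  0.72  1.67  2.25] [ 0.58 -0.15  0.43] err 0.0 0.0
[ 1.25  0.97 -1.48  1.37  0.83  1.51  2.52] [ 0.6  -0.33  0.3 ] err 0.0 0.0
[ 1.38  1.27 -1.41  1.6   0.9   1.15  2.56] [ 0.595 -0.296  0.1  ] err 0.0 0.0
[ 1.37  1.33 -1.35  1.62  0.96  1.08  2.56] [ 0.591 -0.293  0.036] err 0.0 0
[... 1058 characters left out ...]
.46  0.68  1.63  2.09] [0.56 0.15 0.42] err 0.0 0.0
[ 1.04  0.71 -1.54  1.4   0.73  1.67  2.57] [ 0.58 -0.15  0.43] err 0.009 0.01
[ 1.16  1.04 -1.54  1.52  0.93  1.49  2.57] [ 0.6  -0.33  0.3 ] err 0.11 0.07
[ 1.28  1.4  -1.54  1.69  1.07  1.3   2.57] [ 0.595 -0.296  0.1  ] err 0.102 0.07
[ 1.3   1.52 -1.54  1.71  1.19  1.31  2.57] [ 0.591 -0.293  0.036] err 0.091 0.06
[ 1.43  1.59 -1.54  1.88  1.11  1.22  2.57] [ 0.52  -0.224  0.036] err 0.085 0.05
[ 1.48  1.71 -1.54  1.97  1.07  1.16  2.57] [ 0.494 -0.154  0.036] err 0.082 0.05
[ 1.47  1.7  -1.54  1.97  1.07  1.14  2.57] [ 0.492 -0.119  0.036] err 0.057 0.04
[ 1.45  1.7  -1.54  1.97  1.06  1.13  2.57] [ 0.497 -0.091  0.036] err 0.037 0.02
```

```bash
python3 e.py "(0,0,-1)" "(.932,-.362,0)"
```

```text
rotvec [ 0.313  0.095 -1.312] 1.3524729689554105 [0.4526 0.3859 0.2426] [-0.12  0.61 -1.13  1.74  0.87  1.33 -0.55]
```

{"op": "arm_command", "data": {"commands": "13 -20 35 0.039 0.012 -0.164;13 -30 30 0.039 0.012 -0.164;13 -30 30 0.039 0.012 -0.164;14 -30 25 0.039 0.012 -0.164;14 -30 20 0.039 0.012 -0.164;14 -32 20 0.039 0.012 -0.164;14 -32 20 0.039 0.012 -0.164;14 -32 10 0.039 0.012 -0.164;0 0 0 0 0 0", "gripper": 0}}

```text
time_s: 31.6
tcp_pos: [0.5628, 0.1417, 0.4369]
orientation: [0.391, -0.385, 0.595, -0.587]
force: [0.2, 0.7, -0.5]
grip_width: -0.0002
```

```bash
python3 e.py "(0,0,-1)" "(.932,-.362,0)"
```

```text
rotvec [-0.014 -0.001  0.039] 0.04111431647610341 [0.5628 0.1417 0.4369] [ 0.47  0.37 -1.03  1.43  0.3   1.51 -0.95]
```

Now cross above the torch (z ≈ 0.43) to (0.60, −0.33), then lower with a small lean.

{"op": "arm_command", "data": {"commands": "4 -52 0 0 0 0;4 -52 0 0 0 0;4 -52 0 0 0 0;4 -52 0 0 0 0;4 -52 0 0 0 0;4 -52 0 0 0 0;4 -52 0 0 0 0;4 -52 -10 0 0 0;4 -52 -30 0 0 0;0 0 -40 0 0 0"}}

```text
time_s: 32.85
tcp_pos: [0.5977, -0.3283, 0.3558]
orientation: [0.401, -0.394, 0.589, -0.581]
force: [0.2, 0.1, -0.3]
grip_width: 0.0003
```

```bash
python3 e.py "(.153,.394,-.906)" "(.932,-.362,0)"
```

```text
rotvec [ 0.392 -0.157  0.007] 0.42240416568911887 [ 0.5977 -0.3283  0.3558] [ 1.    0.59 -0.87  1.3   0.43  1.45 -0.21]
```

{"op": "arm_command", "data": {"commands": "0 0 -43 0.131 -0.052 0;0 0 -43 0.131 -0.052 0;0 5 -43 0.131 -0.052 0;0 5 -43 0 0 0;0 5 -43 0 0 0;0 0 -30 0 0 0;0 0 0 0 0 0"}}

```text
time_s: 33.72
tcp_pos: [0.5978, -0.3031, 0.0982]
orientation: [0.522, -0.26, 0.659, -0.475]
force: [-0.0, 0.2, 0.9]
grip_width: -0.0001
```

```bash
python3 e.py "(.153,.394,-.906)" "(.932,-.362,0)"; python3 - <<'E'
from h import *
p=wrist()
for t,z in(("grip",.053),("handle",.053)):
    for q in r.tip_of(t,p)[:1]: print(t,round(q["p"],2),np.round(q["pixel"]),at_z(p,q["pixel"],z).round(4))
cv2.imwrite("pics/w9.png",p["frame"])
E
```

```text
rotvec [-0.021  0.004 -0.007] 0.02197951729207463 [ 0.5978 -0.3031  0.0982] [ 1.2   0.95 -0.9   1.5   0.28  1.04  0.02]
grip 0.56 [182. 244.] [ 0.5556 -0.2627  0.053 ]
handle 0.96 [266.  36.] [ 0.643  -0.1611  0.053 ]
```

View pics/w9.png

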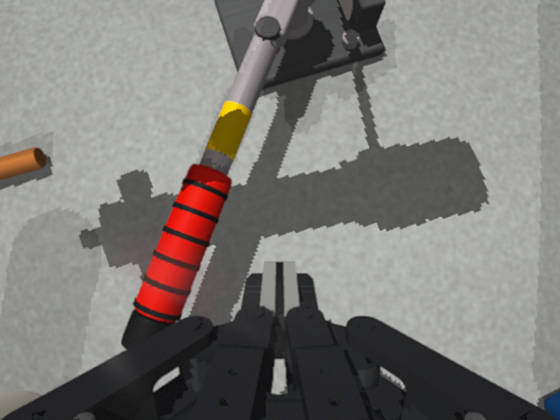

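The closed fingertips at (280,265) sit beside the red grip (182,244) on its trailing side, with the handle clear. I'll lower and start pushing the handle round.

{"op": "arm_command", "data": {"commands": "-3 3 -30 0 0 0;-3 3 -20 0 0 0;0 0 -3 0 0 0;-8 8 0 0 0 0;-8 8 0 0 0 0;-12 9 0 0 0 0;-12 9 0 0 0 0;0 0 0 0 0 0", "squeeze": 60}}

```text
time_s: 34.88
tcp_pos: [0.5591, -0.2648, 0.06]
orientation: [0.526, -0.258, 0.651, -0.483]
force: [0.5, 0.1, 0.1]
grip_width: -0.0001
```

```bash
cat > g.py <<'E'
from h import *
s=r.observe();print(s["time_s"],s["tcp_pos"].round(4),"F",s["force"].round(1),s["joint_pos"].round(2),"p",toolT(s)[:3,1].round(2),"z",toolT(s)[:3,2].round(2))
B=np.array([.674,-.1265])
for n in("wrist","scene","top"):
    p=wrist() if n=="wrist" else r.read_camera(n)
    for q in r.tip_of("grip",p)[:1]:
        g=at_z(p,q["pixel"],.053)[:2]-B;print(n,round(q["p"],2),"grip",(g+B).round(4),"rad",np.linalg.norm(g).round(3),"a",np.arctan2(-g[1],-g[0]).round(3))
E
python3 g.py
```

```text
34.875 [ 0.5591 -0.2648  0.06  ] F [0.5 0.1 0.1] [ 1.25  0.93 -0.9   1.68  0.3   0.87  0.  ] p [ 0.17  0.4  -0.9 ] z [ 0.93 -0.36  0.02]
wrist 0.84 grip [ 0.539  -0.2491] rad 0.182 a 0.737
scene 0.89 grip [ 0.5464 -0.2417] rad 0.172 a 0.734
top 0.77 grip [ 0.5456 -0.2432] rad 0.173 a 0.738
```

{"op": "arm_command", "data": {"commands": "5 -6 0 0 0 0;0 0 -12 0 0 0;0 0 -7 0 0 0;0 0 0 0 0 0;-10 10 0 0.08 -0.032 0;-12 13 0 0.08 -0.032 0;-12 13 0 0 0 0;0 0 0 0 0 0"}}

```text
time_s: 36.17
tcp_pos: [0.5336, -0.2361, 0.0385]
orientation: [0.567, -0.196, 0.67, -0.438]
force: [-0.4, 0.1, 0.5]
grip_width: 0.0003
```

```bash
python3 g.py
```

```text
36.175 [ 0.5336 -0.2361  0.0385] F [-0.4  0.1  0.5] [ 1.37  1.04 -0.96  1.74  0.25  0.84  0.12] p [ 0.23  0.54 -0.81] z [ 0.93 -0.36  0.03]
wrist 0.86 grip [ 0.5159 -0.2166] rad 0.182 a 0.518
scene 0.65 grip [ 0.5202 -0.2128] rad 0.176 a 0.511
top 0.95 grip [ 0.5211 -0.2205] rad 0.179 a 0.551
```

{"op": "arm_command", "data": {"commands": "-8 10 0 0.08 -0.032 0;-8 11 0 0.08 -0.032 0;-6 11 0 0 0 0;-5 12 0 0 0 0;-4 12 0 0 0 0;-3 12 0 0 0 0;0 0 0 0 0 0"}}

```text
time_s: 37.35
tcp_pos: [0.504, -0.1675, 0.0406]
orientation: [0.604, -0.138, 0.679, -0.393]
force: [0.0, -0.1, -1.5]
grip_width: -0.0
```

```bash
python3 g.py
```

```text
37.35 [ 0.504  -0.1675  0.0406] F [ 0.  -0.1 -1.5] [ 1.48  1.12 -1.03  1.88  0.19  0.76  0.19] p [ 0.29  0.65 -0.7 ] z [ 0.93 -0.37  0.04]
wrist 0.85 grip [ 0.4939 -0.1446] rad 0.181 a 0.1
scene 0.69 grip [ 0.5021 -0.1369] rad 0.172 a 0.06
top 0.73 grip [ 0.5011 -0.1503] rad 0.175 a 0.137
```

{"op": "arm_command", "data": {"commands": "-2 9 -3 0 0 0;-1 9 0 0 0 0;0 9 0 0 0 0;0 8 0 0 0 0;0 0 0 0 0 0"}}

```text
time_s: 38.28
tcp_pos: [0.5016, -0.1332, 0.0367]
orientation: [0.603, -0.136, 0.679, -0.395]
force: [1.0, -0.5, -0.5]
grip_width: -0.0003
```

```bash
python3 g.py
```

```text
38.275 [ 0.5016 -0.1332  0.0367] F [ 1.  -0.5 -0.5] [ 1.46  1.11 -1.03  1.94  0.19  0.69  0.16] p [ 0.29  0.65 -0.7 ] z [ 0.93 -0.37  0.04]
wrist 0.81 grip [ 0.4943 -0.1126] rad 0.18 a -0.077
top 0.92 grip [ 0.4941 -0.1124] rad 0.181 a -0.078
```

{"op": "arm_command", "data": {"commands": "1 6 0 0 0 0;1 6 0 0 0 0;1 5 0 0 0 0;0 0 0 0 0 0"}}

```text
time_s: 39.08
tcp_pos: [0.5047, -0.1176, 0.036]
orientation: [0.603, -0.136, 0.679, -0.396]
force: [-1.4, -0.6, -1.6]
grip_width: 0.0002
```

{"op": "arm_command", "data": {"commands": "1 5 0 0 0 0;1 5 0 0 0 0"}}

```text
time_s: 39.33
tcp_pos: [0.5066, -0.1139, 0.0332]
orientation: [0.6, -0.136, 0.679, -0.4]
force: [-5.7, -11.3, -2.7]
grip_width: -0.0
```

```bash
python3 g.py
```

```text
39.325 [ 0.5066 -0.1139  0.0332] F [ -5.7 -11.3  -2.7] [ 1.42  1.1  -1.02  1.97  0.19  0.63  0.13] p [ 0.3   0.64 -0.71] z [ 0.92 -0.38  0.04]
wrist 0.65 grip [ 0.496  -0.0963] rad 0.181 a -0.168
scene 0.52 grip [0.7664 0.2023] rad 0.342 a -1.845
top 0.96 grip [ 0.4906 -0.1014] rad 0.185 a -0.136
```

The bolt is up against its stop (about 12 N). I'll go on in small steps.

{"op": "arm_command", "data": {"commands": "0 6 1 0 0 0;0 6 1 0 0 0;0 6 1 0 0 0"}}

```text
time_s: 40.0
tcp_pos: [0.5073, -0.1114, 0.0304]
orientation: [0.595, -0.136, 0.677, -0.411]
force: [-5.0, -12.9, -1.4]
grip_width: -0.0001
```

```bash
python3 g.py
```

```text
40.0 [ 0.5073 -0.1114  0.0304] F [ -5.  -12.9  -1.4] [ 1.42  1.09 -1.02  1.99  0.19  0.59  0.12] p [ 0.31  0.62 -0.72] z [ 0.92 -0.39  0.05]
wrist 0.58 grip [ 0.496  -0.0969] rad 0.18 a -0.165
top 0.78 grip [ 0.5031 -0.099 ] rad 0.173 a -0.16
```

{"op": "arm_command", "data": {"commands": "1 10 4 0 0 0;1 10 4 0 0 0"}}

```text
time_s: 40.55
tcp_pos: [0.5081, -0.1052, 0.0315]
orientation: [0.589, -0.137, 0.676, -0.42]
force: [-5.5, -16.7, -13.1]
grip_width: 0.0002
```

```bash
python3 g.py
```

```text
40.55 [ 0.5081 -0.1052  0.0315] F [ -5.5 -16.7 -13.1] [ 1.4   1.07 -1.01  2.01  0.19  0.56  0.09] p [ 0.31  0.61 -0.73] z [ 0.91 -0.41  0.05]
wrist 0.63 grip [ 0.4986 -0.0896] rad 0.179 a -0.208
scene 0.61 grip [ 0.5041 -0.0946] rad 0.173 a -0.186
top 0.82 grip [ 0.5029 -0.0946] rad 0.174 a -0.184
```

{"op": "arm_command", "data": {"commands": "1 11 1 0 0 0;1 11 1 0 0 0"}}

```text
time_s: 41.1
tcp_pos: [0.5097, -0.0969, 0.028]
orientation: [0.584, -0.136, 0.676, -0.429]
force: [-8.2, -14.6, -2.5]
grip_width: 0.0002
```

```bash
python3 g.py
```

```text
41.1 [ 0.5097 -0.0969  0.028 ] F [ -8.2 -14.6  -2.5] [ 1.38  1.05 -1.    2.03  0.19  0.52  0.07] p [ 0.32  0.59 -0.74] z [ 0.91 -0.42  0.05]
wrist 0.92 grip [ 0.4986 -0.0835] rad 0.181 a -0.24
scene 0.55 grip [ 0.4995 -0.0798] rad 0.181 a -0.262
top 0.67 grip [0.4738 0.2662] rad 0.441 a -1.099
```

{"op": "arm_command", "data": {"commands": "1 11 3 0 0 0;1 11 3 0 0 0;1 11 3 0 0 0"}}

```text
time_s: 41.78
tcp_pos: [0.5125, -0.0858, 0.0282]
orientation: [0.575, -0.135, 0.674, -0.444]
force: [-6.4, -17.9, -7.8]
grip_width: 0.0002
```

```bash
python3 g.py
```

```text
41.775 [ 0.5125 -0.0858  0.0282] F [ -6.4 -17.9  -7.8] [ 1.35  1.02 -0.99  2.06  0.18  0.46  0.03] p [ 0.33  0.57 -0.75] z [ 0.9  -0.44  0.05]
wrist 0.97 grip [ 0.5039 -0.0703] rad 0.179 a -0.319
scene 0.72 grip [ 0.5094 -0.0693] rad 0.174 a -0.335
top 0.83 grip [ 0.5032 -0.0686] rad 0.18 a -0.327
```

The hinge has broken over by about 0.2 rad; all three cameras agree with the geometry. I'll hold one row and then ease off slowly.

{"op": "arm_command", "data": {"commands": "1 7 2 0 0 0;0 -2 0 0 0 0;-1 -5 0 0 0 0;-1 -5 0 0 0 0;-1 -5 0 0 0 0;-1 -5 0 0 0 0;-1 -6 0 0 0 0;-1 -6 0 0 0 0;-1 -6 0 0 0 0;-1 -6 0 0 0 0"}}

```text
time_s: 43.32
tcp_pos: [0.503, -0.1434, 0.0238]
orientation: [0.567, -0.136, 0.674, -0.453]
force: [0.2, 0.1, 0.0]
grip_width: -0.0001
```

```bash
python3 g.py
```

```text
43.325 [ 0.503  -0.1434  0.0238] F [0.2 0.1 0. ] [ 1.42  1.03 -0.98  2.01  0.2   0.54  0.08] p [ 0.33  0.55 -0.77] z [ 0.89 -0.46  0.05]
wrist 0.85 grip [ 0.4959 -0.0992] rad 0.18 a -0.152
top 0.81 grip [ 0.4924 -0.0982] rad 0.184 a -0.155
```

{"op": "arm_command", "data": {"commands": "0 0 6 0 0 0;0 0 6 0 0 0;1 8 0 0 0 0;1 7 0 0 0 0;1 5 0 0 0 0;1 4 0 0 0 0;1 4 0 0 0 0"}}

```text
time_s: 44.5
tcp_pos: [0.5077, -0.1169, 0.035]
orientation: [0.566, -0.137, 0.673, -0.456]
force: [-5.5, -10.1, -0.9]
grip_width: 0.0003
```

```bash
python3 g.py
```

```text
44.5 [ 0.5077 -0.1169  0.035 ] F [ -5.5 -10.1  -0.9] [ 1.39  0.99 -0.99  2.05  0.18  0.5   0.04] p [ 0.33  0.55 -0.77] z [ 0.89 -0.46  0.06]
wrist 0.61 grip [ 0.4954 -0.0968] rad 0.181 a -0.165
top 0.83 grip [ 0.5031 -0.0935] rad 0.174 a -0.191
```

The gentle re-push meets the stop at about 11 N, so the bolt is tight. Backing off and retreating along the tool axis.

{"op": "arm_command", "data": {"commands": "0 -2 0 0 0 0;0 -4 0 0 0 0;-1 -6 0 0 0 0;-2 -10 0 0 0 0;-5 -20 10 0 0 0;-15 -27 36 0 0 0;-15 -27 36 0 0 0;-15 -27 36 0 0 0;0 -35 45 0 0 0;0 0 0 0 0 0"}}

```text
time_s: 46.05
tcp_pos: [0.451, -0.2818, 0.2032]
orientation: [0.566, -0.135, 0.674, -0.455]
force: [-0.6, 0.2, -0.4]
grip_width: 0.0001
```

```bash
python3 g.py; python3 - <<'E'
from h import *
p=r.read_camera("scene");cv2.imwrite("pics/fin.png",p["frame"])
for t,z in dict(rest_mid=.038,frit_jar_mid=.037,blue_jar=.004,green_jar=0,canister=0,paddle=0,spanner=0,water_bottle=0).items():
    for q in r.tip_of(t,p)[:1]: print(t,round(q["p"],2),at_z(p,q["pixel"],z)[:2].round(3))
E
```

```text
46.05 [ 0.451  -0.2818  0.2032] F [-0.6  0.2 -0.4] [ 1.73  0.84 -1.18  1.81  0.08  1.04  0.16] p [ 0.33  0.55 -0.77] z [ 0.89 -0.46  0.06]
wrist 0.81 grip [ 0.4962 -0.0978] rad 0.18 a -0.16
top 0.92 grip [ 0.4986 -0.1019] rad 0.177 a -0.139
rest_mid 0.53 [0.471 0.378]
frit_jar_mid 0.57 [0.473 0.273]
blue_jar 0.69 [0.564 0.321]
green_jar 0.59 [ 0.496 -0.445]
canister 0.6 [ 0.398 -0.337]
paddle 0.78 [ 0.373 -0.157]
spanner 0.48 [0.367 0.145]
water_bottle 0.71 [0.784 0.114]
```

View pics/fin.png

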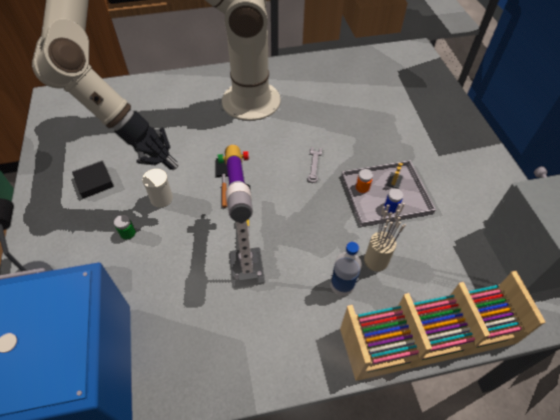

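The final view shows the arm clear of everything, the wrench under the torch, and the jar (364,180) and rest (397,175) upright in the tray. All bystanders are in place, so I'm handing in.

```bash
python3 -c "
from rig import r
print(r.sign_off()); print(r.observe()['time_s'])"
```

```text
the job is handed in; nothing more can be done
None
the job is handed in; nothing more can be done
```

The job is handed in at about 46 s of the 72 s limit. By my last checks the bolt is tight, the wrench is straight again and nothing else was disturbed; no verdict was reported.

**Tray:** I set the orange jar and the rod rest down upright in the steel tray. The last picture shows both standing there, clear of the blue jar. On the way with the rest, the elbow jammed against two joint limits, so I took it back over the torch and across again farther out.

**Wrench:** I leaned the closed fingers in under the torch and pushed the handle clockwise until the bolt stopped and the hinge gave.
- **Break-over:** the hinge opened about 0.2 rad, at roughly 18–19 N. All three cameras agreed with the geometry, and it stayed well short of the 0.34 rad limit.
- **Ease-off:** I backed off slowly, then pushed once more, gently. It met the stop again at about 11 N with no sign of further hinge movement.

**Last checks:**
- **Handle angle:** this is the least certain check. The wrist camera read −0.16 rad and the top camera −0.14, against −0.178 calculated for a tight bolt. That gap is close to my measuring error, so I relied on the stop felt in the re-push.
- **Bystanders:** seven came back within about 10 mm of where they started, which is within detection noise. I checked the mandrel pot only by eye, because its first measurement was unusable.
- **Contact:** force on the tool was near zero after retreating, and I saw no sign of touching the torch.

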